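Load the sole dryer's sloped rests and start it

TASK

Put every grey reject sole with a red heel that is still lying on a rest into the red tray, lay each new black sole on the sloped rest of its own heel colour - flat on the rail, centred and in line with it, heel down against the lip - and, when all this is done, press the green start button fully down and let go. If a sole gets dropped or knocked, put it right before you finish, and leave the other things on the bench where they are.

Things in the scene. Friction and masses are not known exactly. Their poses are not given: they have to be found in the camera images.
- blue_sole: new shoe outsole: rigid black plate 176 mm long, 8 mm thick, ~110 g; blue heel disc, two silver slots at the toe, both faces alike. Round forefoot 66 mm wide centred 55 mm toewards, straight waist 48 mm wide, round heel 56 mm wide. Origin: middle of waist and thickness, 88 mm from either end; x to the toe, z normal to the plate. Starts flat on the table, or is absent.
- yellow_sole: new shoe outsole: rigid black plate 176 mm long, 8 mm thick, ~110 g; yellow heel disc, two silver slots at the toe, both faces alike. Round forefoot 66 mm wide centred 55 mm toewards, straight waist 48 mm wide, round heel 56 mm wide. Origin: middle of waist and thickness, 88 mm from either end; x to the toe, z normal to the plate. Starts flat on the table, or is absent.
- green_sole: new shoe outsole: rigid black plate 176 mm long, 8 mm thick, ~110 g; green heel disc, two silver slots at the toe, both faces alike. Round forefoot 66 mm wide centred 55 mm toewards, straight waist 48 mm wide, round heel 56 mm wide. Origin: middle of waist and thickness, 88 mm from either end; x to the toe, z normal to the plate. Starts flat on the table, or is absent.
- reject_blue: reject outsole: grey plate with a red heel disc, shape, size, origin and axes as the new soles. If present, it lies at the start on the blue rest, heel against the lip. May be absent.
- reject_yellow: reject outsole: grey plate with a red heel disc, shape, size, origin and axes as the new soles. If present, it lies at the start on the yellow rest, heel against the lip. May be absent.
- reject_green: reject outsole: grey plate with a red heel disc, shape, size, origin and axes as the new soles. If present, it lies at the start on the green rest, heel against the lip. May be absent.
- blue_rest: fixed stand with a narrow sloped steel rail (30 mm wide, 156 mm long, 10 mm thick) and a blue lip and foot patch. The rail rises 0.35 rad (20 deg) along the stand's +x; it is carried by two posts 20 mm wide, open at both sides. Base 50 mm wide, 10 mm high, from x = -120 to +50 mm. Origin on the table under the seat point.
- blue_rest_seat (a point): point on the middle line of the blue rail's top face, 85 mm above the table. x up the slope, y across, z normal to the face. The face runs from x = -88 mm, where the lip (50 mm wide, 14 mm tall) stands, to +60 mm. A sole well laid has its origin here at x = 0, y = 0, z = 4 mm and its x along this x; its toe overhangs.
- yellow_rest: fixed stand with a narrow sloped steel rail (30 mm wide, 156 mm long, 10 mm thick) and a yellow lip and foot patch. The rail rises 0.35 rad (20 deg) along the stand's +x; it is carried by two posts 20 mm wide, open at both sides. Base 50 mm wide, 10 mm high, from x = -120 to +50 mm. Origin on the table under the seat point.
- yellow_rest_seat (a point): point on the middle line of the yellow rail's top face, 85 mm above the table. x up the slope, y across, z normal to the face. The face runs from x = -88 mm, where the lip (50 mm wide, 14 mm tall) stands, to +60 mm. A sole well laid has its origin here at x = 0, y = 0, z = 4 mm and its x along this x; its toe overhangs.
- green_rest: fixed stand with a narrow sloped steel rail (30 mm wide, 156 mm long, 10 mm thick) and a green lip and foot patch. The rail rises 0.35 rad (20 deg) along the stand's +x; it is carried by two posts 20 mm wide, open at both sides. Base 50 mm wide, 10 mm high, from x = -120 to +50 mm. Origin on the table under the seat point.
- green_rest_seat (a point): point on the middle line of the green rail's top face, 85 mm above the table. x up the slope, y across, z normal to the face. The face runs from x = -88 mm, where the lip (50 mm wide, 14 mm tall) stands, to +60 mm. A sole well laid has its origin here at x = 0, y = 0, z = 4 mm and its x along this x; its toe overhangs.
- tray: red open reject tray standing loose on the table, 0.8 kg, 260 mm (its x) by 190 mm (its y), 35 mm high, walls and floor 5 mm thick; origin under its centre, on the table.
- start_top (a point): middle of the top of the sprung green start button (32 mm across), on the green control panel (150 x 200 mm, 60 mm high); pressed straight down.
- start (a joint): travel of the start button: 0 released, 0.006 m fully down, which takes about 5 N; it springs back.
- primer: loose white-capped jar, 60 mm across, 85 mm tall; bystander. Origin at its underside or handle.
- tape: loose yellow ring of tape, 84 mm across, 24 mm tall; bystander. Origin at its underside or handle.
- brush: loose brush lying on the table; bystander. Origin at its underside or handle.
- blue_toe (a point): point on the blue sole's middle line at the middle of its thickness, 70 mm from its origin towards the toe.
- yellow_toe (a point): point on the yellow sole's middle line at the middle of its thickness, 70 mm from its origin towards the toe.
- green_toe (a point): point on the green sole's middle line at the middle of its thickness, 70 mm from its origin towards the toe.
Mind the look-alikes: they are no part of the job. What is shaped like the yellow_rest but orange is not meant.

How it is judged:
On the way, in this order (a step that is already met when the one before it is completed fails the run):
1. every reject is in the tray and every new sole lies on the rest of its colour (x of blue_sole in the frame of blue_rest_seat between -0.008 and 0.01 m and y of blue_sole in the frame of blue_rest_seat between -0.012 and 0.012 m and z of blue_sole in the frame of blue_rest_seat between 0 and 0.009 m and x of blue_toe in the frame of blue_rest_seat above 0.06 m and angle between the x axis of blue_sole and the x axis of blue_rest_seat, either way round below 0.17 rad and angle between the z axis of blue_sole and the z axis of blue_rest_seat, either way round below 0.12 rad and x of yellow_sole in the frame of yellow_rest_seat between -0.008 and 0.01 m and y of yellow_sole in the frame of yellow_rest_seat between -0.012 and 0.012 m and z of yellow_sole in the frame of yellow_rest_seat between 0 and 0.009 m and x of yellow_toe in the frame of yellow_rest_seat above 0.06 m and angle between the x axis of yellow_sole and the x axis of yellow_rest_seat, either way round below 0.17 rad and angle between the z axis of yellow_sole and the z axis of yellow_rest_seat, either way round below 0.12 rad and x of green_sole in the frame of green_rest_seat between -0.008 and 0.01 m and y of green_sole in the frame of green_rest_seat between -0.012 and 0.012 m and z of green_sole in the frame of green_rest_seat between 0 and 0.009 m and x of green_toe in the frame of green_rest_seat above 0.06 m and angle between the x axis of green_sole and the x axis of green_rest_seat, either way round below 0.17 rad and angle between the z axis of green_sole and the z axis of green_rest_seat, either way round below 0.12 rad and x of reject_blue in the frame of tray between -0.125 and 0.125 m and y of reject_blue in the frame of tray between -0.09 and 0.09 m and z of reject_blue in the frame of tray between 0 and 0.05 m and x of reject_yellow in the frame of tray between -0.125 and 0.125 m and y of reject_yellow in the frame of tray between -0.09 and 0.09 m and z of reject_yellow in the frame of tray between 0 and 0.05 m and x of reject_green in the frame of tray between -0.125 and 0.125 m and y of reject_green in the frame of tray between -0.09 and 0.09 m and z of reject_green in the frame of tray between 0 and 0.05 m and contact force between the fingers and anything else below 0.5 N), for 0.2 s.
2. the start button is pressed down (value of joint start above 0.0045 m), for 0.05 s.
At the end, for the whole second after the job is handed in: Each new sole rests on its own colour's rail, heel within 10 mm of the lip, centred within 12 mm, in line within 0.17 rad, flat within 0.12 rad; each reject is inside the tray, under 50 mm high; all at rest; the start button was pressed (over 4.5 mm) after that and is released (x of blue_sole in the frame of blue_rest_seat between -0.008 and 0.01 m and y of blue_sole in the frame of blue_rest_seat between -0.012 and 0.012 m and z of blue_sole in the frame of blue_rest_seat between 0 and 0.009 m and x of blue_toe in the frame of blue_rest_seat above 0.06 m and angle between the x axis of blue_sole and the x axis of blue_rest_seat, either way round below 0.17 rad and angle between the z axis of blue_sole and the z axis of blue_rest_seat, either way round below 0.12 rad and x of yellow_sole in the frame of yellow_rest_seat between -0.008 and 0.01 m and y of yellow_sole in the frame of yellow_rest_seat between -0.012 and 0.012 m and z of yellow_sole in the frame of yellow_rest_seat between 0 and 0.009 m and x of yellow_toe in the frame of yellow_rest_seat above 0.06 m and angle between the x axis of yellow_sole and the x axis of yellow_rest_seat, either way round below 0.17 rad and angle between the z axis of yellow_sole and the z axis of yellow_rest_seat, either way round below 0.12 rad and x of green_sole in the frame of green_rest_seat between -0.008 and 0.01 m and y of green_sole in the frame of green_rest_seat between -0.012 and 0.012 m and z of green_sole in the frame of green_rest_seat between 0 and 0.009 m and x of green_toe in the frame of green_rest_seat above 0.06 m and angle between the x axis of green_sole and the x axis of green_rest_seat, either way round below 0.17 rad and angle between the z axis of green_sole and the z axis of green_rest_seat, either way round below 0.12 rad and x of reject_blue in the frame of tray between -0.125 and 0.125 m and y of reject_blue in the frame of tray between -0.09 and 0.09 m and z of reject_blue in the frame of tray between 0 and 0.05 m and x of reject_yellow in the frame of tray between -0.125 and 0.125 m and y of reject_yellow in the frame of tray between -0.09 and 0.09 m and z of reject_yellow in the frame of tray between 0 and 0.05 m and x of reject_green in the frame of tray between -0.125 and 0.125 m and y of reject_green in the frame of tray between -0.09 and 0.09 m and z of reject_green in the frame of tray between 0 and 0.05 m and linear speed of each of blue_sole, reject_blue, yellow_sole, reject_yellow, green_sole, reject_green below 0.03 m/s and value of joint start below 0.002 m); the robot touches nothing.
It fails at once if the primer is pushed more than 4 cm away (distance of primer from where it was at the start of the episode above 0.04 m).
It fails at once if the tape is pushed more than 4 cm away (distance of tape from where it was at the start of the episode above 0.04 m).
It fails at once if the brush is pushed more than 4 cm away (distance of brush from where it was at the start of the episode above 0.04 m).
Of blue_sole, yellow_sole, green_sole only 2 to 3 are there at a start; the rules pass over those that are not, and their reading is None.
Of reject_blue, reject_yellow, reject_green only 2 to 3 are there at a start; the rules pass over those that are not, and their reading is None.
At some moment in a run one of tray may be knocked a few centimetres aside while the robot is not near it.
Once in a run the grip may slacken for a moment while it holds something.
It also fails if it takes over 210 s, if anything falls off the work surface, if the arm or the gripper's body presses on something with over 40 N, if the wrist force passes 120 N, or if a joint passes its speed limit or range.

ROBOT

A 7-joint arm with a two-finger parallel gripper is mounted at the origin on the work surface. World frame = base frame: x ahead of the robot, y to its left, z up, the work surface at z = 0. Lengths are in m, angles in rad, forces in N, time in s.
With the tool pointing down it reaches from about 0.425 to 0.825 m from the base axis. Payload 3.6 kg.
Tool frame: the origin (TCP) lies at the very end of the fingers, on their centre line; the grasp point (between the pads) lies 19 mm behind it; z points along the fingers, y is the direction in which the jaws open and shut (so a half turn about z gives the same grasp; the last joint's range is limited). The gripper opens to 85 mm and grips with 20 to 120 N. Pads are 22 mm wide; open, the fingers measure 114 mm over their backs; the gripper's body (76 mm by 85 mm) begins 54 mm behind the grasp point. The pads swing forward as they close: fully open they stand 13 mm farther back than shut.
Start: joints at [-1.333, 0.615, -0.013, 1.423, 0.008, 1.103, -0.04], TCP at [0.17, 0.627, 0.231] pointing down, gripper open.
Joint ranges: [-3.12, 3.12], [-0.3, 2.06], [-1.34, 1.32], [0.26, 2.42], [-1.36, 4.5], [0.01, 1.98], [-2.84, 2.84]. Speed limits (rad/s): [2.79, 2.79, 3.14, 3.14, 3.14, 3.14, 3.14].

INTERFACE

Orientations are given as a unit quaternion [w, x, y, z].
In Python, from rig import arm gives the robot as it stands. The module is installed in compiled form; this text tells all that it offers.
- The arm moves only by the tool drive_tool, never from a script. Its argument "commands" is text: rows parted by semicolons, each of 7 numbers parted by spaces: the turn, a rotation vector about the world's x, y, z in units of 5 degrees (1.0 is 5 degrees), then the shift along the world's x, y, z in m, then the opening, from 0 (shut) to 1 (fully open). A call has exactly 10 rows; each row is the pose to reach, as a shift and turn from the pose measured when the call began; what a row does not reach only later rows make up. A row lasts 1/8 s, in which the tool goes at most 62.5 mm and 10.7 degrees, less where a joint would pass 70% of its speed; a pose out of reach is approached as far as the arm can. A call with a gripper value outside its range is refused whole. The fingers move at their own pace and stop on an object; "force" is the grip in N (left out, the last holds). Time passes only in rows, so rows that repeat a pose let the fingers close, or fill a call up. It gives the time, the measured TCP pose, the force and the opening at its end, in the units of the state.
- arm.sense(): the state, without advancing time (a new reading comes with each control period).
- arm.capture(name): name is "scene" or "top" or "wrist"; returns a dict with "img" (384x512x3 uint8, red, green, blue), "mtx" (3x3 intrinsics, pixels), "cam_to_world" (4x4, takes a point from camera to world coordinates); the wrist camera has in their place "T_tool_cam" (4x4, takes a point from camera to tool coordinates, whose origin is the TCP and whose axes are the flange's). Camera axes: x right, y down, z forward; pixel columns grow to the right and rows downward; lengths in m; the calibration is good to about 2 mm. The wrist camera is an equidistant fisheye: a pixel r from the principal point sees the ray r / f radians off the axis. A picture is of the moment at which its call begins: read the wrist's pose just before it. There is no depth.
- arm.sign_off(): hands the job in, once; it reports no verdict.
The state is a dict: "time": time; "joint_positions": joint angles; "joint_velocities": joint speeds; "joint_torque": joint torques, N m; "ee_pos": TCP position; "tool_rot": TCP orientation; "contact_force": force on the tool from outside, world axes, zero at the start; "wrist_torque": the same for the moment, N m; "grip_width": finger opening in m.
Only numpy, scipy, OpenCV 4.12 (cv2) and the standard library are available. Lean on these libraries where they do the work, as an engineer would, in place of code of your own. Each camera call takes 0.05 s, during which the arm holds its last target.

## Working session

There is one attempt and no reset: what is moved stays moved. The work goes in short steps, Python scripts to look and compute and a tool call to move; the robot and the scene stay as the last step left them, time stands still between calls to the robot, and variables do not carry over. Pictures are saved under pics/ and viewed, and the job is handed in when it is done.

Besides the shell and the picture viewer there is one more tool, called after "Emit:" as name(argument=value, ...) on one line, values as JSON. drive_tool: Moves the arm, as the interface text tells. Its arguments: {"type":"object","properties":{"commands":{"type":"string"},"force":{"type":"number"}},"required":["commands"]}

```bash
mkdir -p pics; python3 - <<'E'
from rig import arm
import cv2,numpy as np
s=arm.sense();print({k:np.round(v,3).tolist() for k,v in s.items()})
for n in("scene","top","wrist"):
    c=arm.capture(n);cv2.imwrite(f"pics/{n}0.png",c["img"][:,:,::-1]);print(n,np.round(c["mtx"],1).tolist(),np.round(c.get("cam_to_world",c.get("T_tool_cam")),4).tolist())
E
```

```text
{'time': 0.0, 'joint_positions': [-1.332, 0.616, -0.013, 1.425, 0.008, 1.103, -0.04], 'joint_velocities': [-0.001, -0.0, 0.001, -0.0, -0.002, -0.001, 0.001], 'joint_torque': [0.0, -46.921, 0.259, -17.103, 0.01, 0.01, 0.0], 'ee_pos': [0.17, 0.627, 0.23], 'tool_rot': [-0.0, 0.132, 0.991, -0.001], 'contact_force': [0.208, 0.747, 0.33], 'wrist_torque': [0.007, 0.051, 0.018], 'grip_width': 0.086}
scene [[466.7, 0.0, 251.4], [0.0, 466.7, 186.3], [0.0, 0.0, 1.0]] [[-0.438, 0.6384, -0.633, 1.3794], [0.899, 0.3136, -0.3058, 0.4452], [0.0033, -0.703, -0.7112, 1.1261], [0.0, 0.0, 0.0, 1.0]]
top [[367.2, 0.0, 252.1], [0.0, 367.2, 193.3], [0.0, 0.0, 1.0]] [[0.0042, -0.9927, 0.1206, 0.3364], [-0.9999, -0.003, 0.0099, -0.0005], [-0.0095, -0.1206, -0.9927, 1.2337], [0.0, 0.0, 0.0, 1.0]]
wrist [[297.3, 0.0, 255.0], [0.0, 297.3, 192.1], [0.0, 0.0, 1.0]] [[0.0001, -0.9618, -0.2738, 0.07], [1.0, -0.0, 0.0005, -0.0001], [-0.0005, -0.2738, 0.9618, -0.1409], [0.0, 0.0, 0.0, 1.0]]
```

View pics/scene0.png

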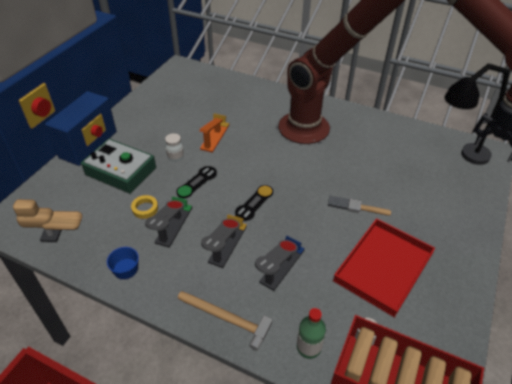

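View pics/top0.png

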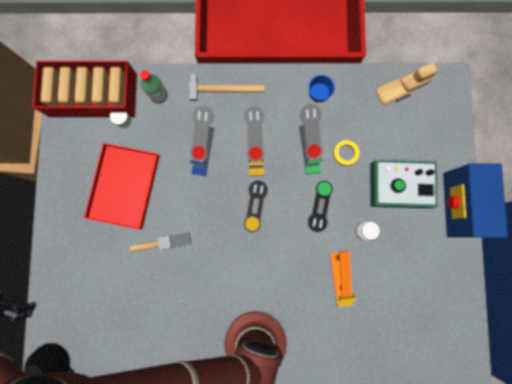

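View pics/wrist0.png

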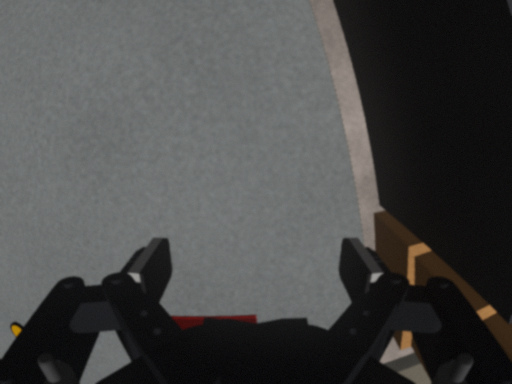

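The top view shows three rests, each holding a grey reject with a red heel: blue (200,140), yellow (256,140) and green (312,140). The new soles are yellow (256,205) and green (320,205), and there is no blue sole. The red tray is at (122,186). The look-alikes are the orange rest (343,278), the red bin off the table (280,25) and the box of blocks (85,90).

```bash
cat > h.py <<'E'
from rig import arm
import cv2,numpy as np
from scipy.spatial.transform import Rotation as R
def q2R(q): return R.from_quat([q[1],q[2],q[3],q[0]]).as_matrix()
def cam(n):
    s=arm.sense(); c=arm.capture(n)
    if n=="wrist":
        T=np.eye(4);T[:3,:3]=q2R(s["tool_rot"]);T[:3,3]=s["ee_pos"];M=T@c["T_tool_cam"]
    else: M=c["cam_to_world"]
    return dict(img=c["img"],K=c["mtx"],M=np.array(M),n=n)
def ray(c,p):
    p=np.atleast_2d(np.float64(p));K=c["K"]
    x=(p[:,0]-K[0,2])/K[0,0];y=(p[:,1]-K[1,2])/K[1,1]
    if c["n"]=="wrist":
        r=np.hypot(x,y)+1e-12;d=np.stack([np.sin(r)*x/r,np.sin(r)*y/r,np.cos(r)],1)
    else: d=np.stack([x,y,np.ones_like(x)],1)
    return d@c["M"][:3,:3].T
def plane(c,p,z):
    d=ray(c,p);o=c["M"][:3,3];return o+d*((z-o[2])/d[:,2])[:,None]
def tri(c1,p1,c2,p2):
    A=np.zeros((3,3));b=np.zeros(3);ds=[]
    for c,p in((c1,p1),(c2,p2)):
        d=ray(c,p)[0];d/=np.linalg.norm(d);P=np.eye(3)-np.outer(d,d);A+=P;b+=P@c["M"][:3,3];ds.append((P,c["M"][:3,3]))
    x=np.linalg.solve(A,b);return x,[np.linalg.norm(P@(x-o)) for P,o in ds]
def proj(c,X):
    X=np.atleast_2d(X);Y=(X-c["M"][:3,3])@c["M"][:3,:3];K=c["K"]
    if c["n"]=="wrist":
        t=np.arctan2(np.hypot(Y[:,0],Y[:,1]),Y[:,2]);h=np.hypot(Y[:,0],Y[:,1])+1e-12;u=np.stack([t*Y[:,0]/h,t*Y[:,1]/h],1)
    else:u=Y[:,:2]/Y[:,2:]
    return u*[K[0,0],K[1,1]]+[K[0,2],K[1,2]]
RNG=dict(red=[(0,8),(173,180)],yellow=[(20,32)],green=[(50,85)],blue=[(100,125)])
def blobs(c,col,box=None,amin=15,smin=120,vmin=50):
    h=cv2.cvtColor(c["img"],cv2.COLOR_RGB2HSV);m=np.zeros(h.shape[:2],np.uint8)
    for a,b in RNG[col]: m|=cv2.inRange(h,(a,smin,vmin),(b,255,255))
    if box: k=np.zeros_like(m);k[box[1]:box[3],box[0]:box[2]]=255;m&=k
    n,l,st,ce=cv2.connectedComponentsWithStats(m);r=[]
    for i in range(1,n):
        if st[i,4]>=amin: r.append((ce[i],st[i].tolist()))
    return r,l
def save(c,name,box=None,k=1):
    im=c["img"]
    if box: im=im[box[1]:box[3],box[0]:box[2]]
    cv2.imwrite("pics/"+name,cv2.resize(im,None,fx=k,fy=k,interpolation=cv2.INTER_CUBIC)[:,:,::-1])
def st():
    s=arm.sense();print("t",round(s["time"],2),"pos",np.round(s["ee_pos"],4),"rpy-q",np.round(s["tool_rot"],3),"F",np.round(s["contact_force"],1),"w",round(s["grip_width"],4),"j",np.round(s["joint_positions"],2))
E
python3 - <<'E'
from h import *
T=cam("top");S=cam("scene")
save(T,"t1.png",(180,90,360,250),4.4);save(S,"s1.png",(130,150,320,300),4.2)
for col in RNG:
    for c in(T,S):
        r,_=blobs(c,col)
        print(col,c["n"],[(np.round(a,1).tolist(),b) for a,b in r])
E
```

```text
red top [([279.7, 30.5], [195, 0, 171, 62, 10510]), ([85.0, 90.5], [31, 61, 105, 55, 2306]), ([144.6, 74.6], [140, 70, 10, 10, 80]), ([121.3, 186.0], [84, 143, 75, 86, 4556]), ([313.5, 150.6], [307, 144, 14, 14, 157]), ([198.4, 152.3], [192, 146, 14, 14, 153]), ([255.3, 152.7], [249, 146, 14, 14, 152]), ([453.5, 201.5], [448, 196, 13, 13, 135]), ([257.2, 346.7], [226, 313, 59, 71, 1798]), ([248.1, 334.0], [241, 331, 13, 8, 31]), ([222.0, 373.3], [195, 360, 51, 24, 928]), ([4.4, 375.3], [0, 365, 13, 19, 159]), ([160.1, 378.1], [109, 367, 82, 17, 706])]
red scene [([495.9, 14.6], [469, 0, 43, 41, 826]), ([309.0, 65.4], [298, 52, 21, 28, 143]), ([319.8, 87.0], [315, 80, 11, 16, 112]), ([40.6, 106.4], [32, 97, 19, 19, 273]), ([314.5, 107.1], [313, 102, 5, 11, 18]), ([311.5, 118.4], [308, 115, 8, 8, 24]), ([303.7, 131.7], [279, 116, 50, 27, 675]), ([96.3, 130.4], [91, 125, 12, 12, 99]), ([174.4, 204.2], [167, 201, 15, 7, 86]), ([230.1, 223.2], [223, 219, 15, 9, 100]), ([383.9, 266.0], [334, 219, 101, 97, 5480]), ([287.7, 245.4], [280, 241, 16, 10, 122]), ([314.7, 314.6], [309, 308, 13, 14
[... 943 characters left out ...]
blue top [([321.0, 87.6], [309, 75, 26, 26, 529]), ([197.8, 162.6], [191, 161, 14, 4, 32]), ([489.7, 251.1], [444, 164, 68, 220, 7099]), ([198.6, 170.5], [192, 167, 14, 8, 91])]
blue scene [([121.5, 2.5], [110, 0, 20, 8, 55]), ([176.6, 3.1], [174, 0, 7, 7, 19]), ([189.8, 5.1], [183, 0, 15, 12, 72]), ([198.6, 7.1], [196, 4, 5, 8, 17]), ([165.4, 16.6], [162, 6, 8, 19, 65]), ([73.8, 93.8], [0, 9, 174, 175, 10116]), ([188.1, 29.6], [176, 15, 27, 35, 335]), ([128.1, 38.1], [121, 30, 15, 19, 107]), ([198.9, 51.5], [193, 41, 11, 18, 104]), ([187.0, 51.3], [183, 46, 9, 10, 25]), ([12.4, 188.8], [8, 185, 11, 8, 20]), ([296.9, 245.3], [287, 237, 17, 16, 61]), ([123.0, 262.0], [107, 247, 31, 32, 773])]
```

View pics/t1.png

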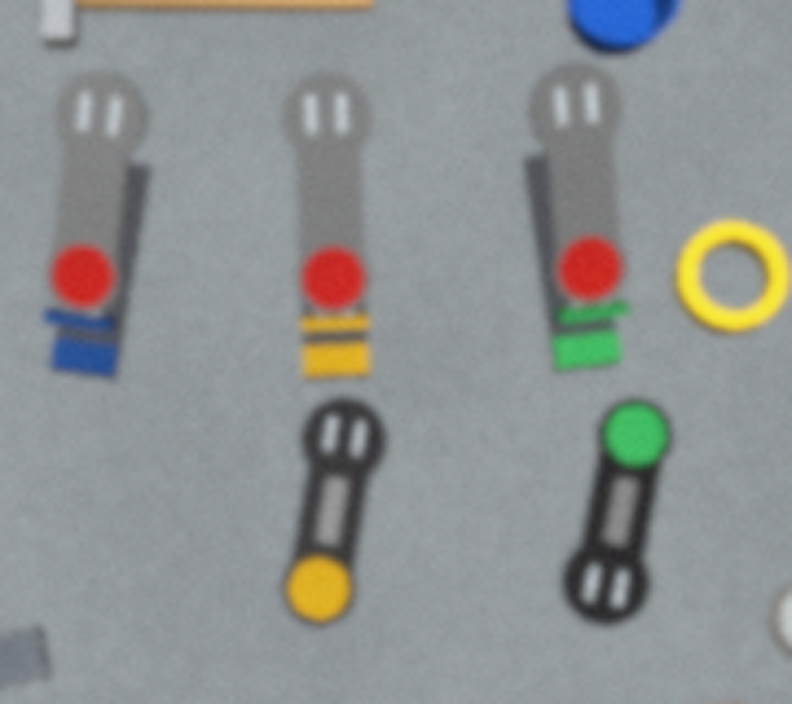

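View pics/s1.png

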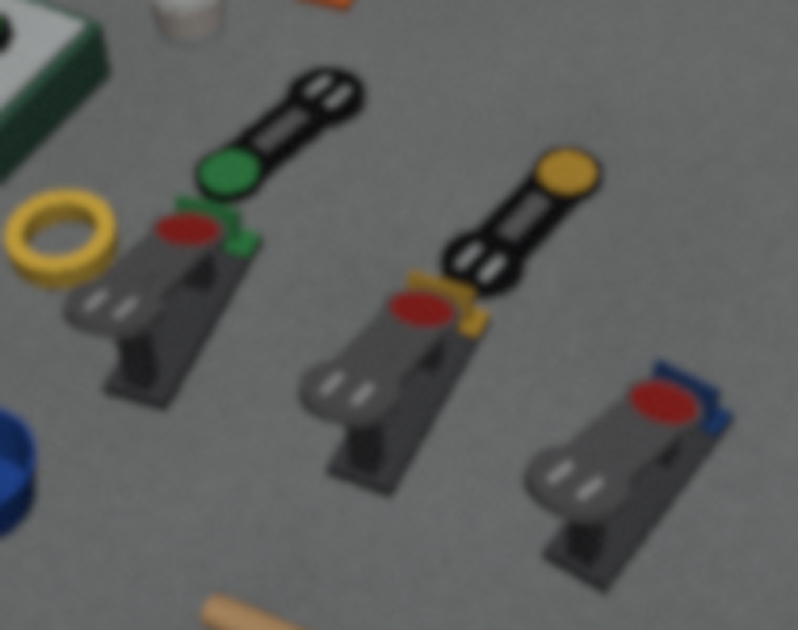

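The crops confirm the layout. All three rails rise away from the robot, with the lip nearest it. The yellow sole's heel points toward the robot. The green sole's heel points away, so it needs a half turn.

```bash
python3 - <<'E'
from h import *
T=cam("top");S=cam("scene")
red={'b':((198.4,152.3),(287.7,245.4)),'y':((255.3,152.7),(230.1,223.2)),'g':((313.5,150.6),(174.4,204.2))}
sl={'b':((202.3,115.5),(266.6,264)),'y':((253.9,115.5),(212.2,241.6)),'g':((310.6,113.4),(156.,222))}
for k in 'byg':
    h,e=tri(T,red[k][0],S,red[k][1]);t,f=tri(T,sl[k][0],S,sl[k][1])
    hp=plane(T,red[k][0],.072)[0]; v=t-h
    print(k,"heel",h.round(4),np.round(e,4),"plane",hp.round(4),"slots",t.round(4),np.round(f,4),"len",np.linalg.norm(v).round(4),"yaw",np.arctan2(v[1],v[0]).round(3),"pitch",np.arcsin(v[2]/np.linalg.norm(v)).round(3))
for k,a,b in(('y',(252,223),(257.9,188.6)),('g',(323.8,188.5),(317.4,222.8))):
    h,t=plane(T,[a,b],.008);v=t-h;u=v/np.linalg.norm(v)
    print(k,"heel",h.round(4),"slot",t.round(4),np.linalg.norm(v).round(4),"yaw",np.arctan2(v[1],v[0]).round(3),"orig",(h+60*u/1000).round(4))
a,b=(264.4,190.8),(184.5,190.6)
print("scene heels",plane(S,[a,b],.008).round(4))
print("button",tri(T,(398.6,184.9),S,(125.1,156.1)))
h=cv2.cvtColor(T["img"],cv2.COLOR_RGB2HSV)
r,l=blobs(T,"red",(80,135,165,235),500);m=np.uint8(l==1+0)*0
import itertools
i=max(range(1,l.max()+1),key=lambda i:(l==i).sum());rc=cv2.minAreaRect(cv2.findContours(np.uint8(l==i),0,2)[0][0]);print(rc)
bx=cv2.boxPoints(rc);P=plane(T,bx,.035);print(P.round(3),P.mean(0).round(4))
E
```

```text
b heel [0.6094 0.1861 0.0746] [0.0014 0.0014] plane [0.6105 0.1852 0.072 ] slots [0.7187 0.1699 0.1141] [0.0013 0.0013] len 0.1174 yaw -0.147 pitch 0.343
y heel [0.6084 0.0024 0.0744] [0.0013 0.0013] plane [0.6095 0.0012 0.072 ] slots [0.7182 0.0069 0.1162] [0.0011 0.0011] len 0.1175 yaw 0.041 pitch 0.363
g heel [ 0.6159 -0.1854  0.0741] [0.001 0.001] plane [ 0.6168 -0.1866  0.072 ] slots [ 0.7258 -0.1715  0.114 ] [0.0013 0.0013] len 0.1178 yaw 0.125 pitch 0.346
y heel [0.3855 0.0115 0.008 ] slot [ 0.5012 -0.0079  0.008 ] 0.1172 yaw -0.166 orig [0.4447 0.0016 0.008 ]
g heel [ 0.5022 -0.2294  0.008 ] slot [ 0.387  -0.2059  0.008 ] 0.1175 yaw 2.941 orig [ 0.4434 -0.2174  0.008 ]
scene heels [[ 0.384   0.0127  0.008 ]
 [ 0.5007 -0.227   0.008 ]]
button (array([ 0.50454297, -0.45234122,  0.07678933]), [np.float64(0.0011694440857090396), np.float64(0.0011694440857091112)])
((121.14098358154297, 185.65081787109375), (58.86310958862305, 79.64842224121094), 13.240518569946289)
[[0.4   0.564 0.035]
 [0.66  0.518 0.035]
 [0.614 0.323 0.035]
 [0.357 0.374 0.035]] [0.5078 0.4446 0.035 ]
```

```bash
cat >> h.py <<'E'
def toolR(psi,tilt):
    # tool z = -(normal of plate), jaws (tool y) across; plate axis yaw psi, rising by tilt
    c,s=np.cos(psi),np.sin(psi)
    xa=np.array([c*np.cos(tilt),s*np.cos(tilt),np.sin(tilt)]);n=np.array([-c*np.sin(tilt),-s*np.sin(tilt),np.cos(tilt)])
    y=np.cross(n,xa);z=-n;x=np.cross(y,z);return np.stack([x,y,z],1)
def to(tcp,psi,tilt):
    s=arm.sense();Rc=q2R(s["tool_rot"]);Rt=toolR(psi,tilt)
    rv=R.from_matrix(Rt@Rc.T).as_rotvec()/np.radians(5);d=np.array(tcp)-s["ee_pos"]
    st();print("turn",rv.round(2),"shift",d.round(4),"dist",np.linalg.norm(d).round(3),"rows>=",np.ceil(max(np.linalg.norm(d)/.0625,np.linalg.norm(rv)*5/10.7)))
REST=dict(b=((.667,.1774,.0885),-.147),y=((.6667,.0041,.0885),.04),g=((.6737,-.179,.0885),.125))
def grest(k,deep=.014,back=0,lift=0,tilt=.35):
    o,psi=REST[k];z=toolR(psi,tilt)[:,2];return np.array(o)+z*(deep-back)+[0,0,lift],psi,tilt
E
python3 -c "
from h import *
to(*grest('b',back=.10))
print(*grest('b'))"
```

```text
t 0.35 pos [0.17   0.6272 0.231 ] rpy-q [-0.     0.132  0.991 -0.   ] F [ 0.1 -0.5  0.1] w 0.0856 j [-1.33  0.62 -0.01  1.42  0.01  1.1  -0.04]
turn [-0.81 -3.93  1.34] shift [ 0.4678 -0.4455 -0.0617] dist 0.649 rows>= 11.0
[0.67174879 0.17669686 0.07534878] -0.147 0.35
```

Emit:
drive_tool(commands="0 -0.4 0.1 0.047 -0.045 0 1;-0.1 -0.8 0.3 0.094 -0.09 0 1;-0.2 -1.2 0.4 0.141 -0.134 0 1;-0.3 -1.6 0.5 0.188 -0.178 0 1;-0.4 -2 0.7 0.235 -0.223 0 1;-0.5 -2.4 0.8 0.282 -0.267 -0.01 1;-0.6 -2.8 0.9 0.328 -0.312 -0.02 1;-0.7 -3.2 1.1 0.375 -0.357 -0.03 1;-0.8 -3.6 1.2 0.422 -0.401 -0.045 1;-0.81 -3.93 1.34 0.468 -0.4455 -0.06 1", force=60)

```text
time: 1.6
ee_pos: [0.6205, 0.1992, 0.177]
tool_rot: [0.175, 0.071, 0.982, -0.012]
contact_force: [0.3, 0.8, -0.4]
grip_width: 0.0856
```

```bash
python3 -c "
from h import *
c=cam('wrist');save(c,'w1.png')
to(*grest('b'))
o=np.array(REST['b'][0]);Rt=toolR(REST['b'][1],.35)
xa=-Rt[:,0];n=-Rt[:,2]
print('pred heel,slots,orig px',proj(c,[o-.06*xa+.004*n,o+.057*xa+.004*n,o+.004*n]).round(1), [ (a.round(1),b) for a,b in blobs(c,'red')[0]])"
```

```text
t 1.65 pos [0.6252 0.1866 0.1754] rpy-q [ 0.175  0.078  0.981 -0.018] F [ 3.5 -6.3 -0.4] w 0.0854 j [-0.49  0.56  0.12  1.78  0.27  0.51  0.8 ]
turn [0.09 0.04 0.15] shift [ 0.0466 -0.0099 -0.1001] dist 0.111 rows>= 2.0
pred heel,slots,orig px [[236.3 142.3]
 [238.6 270.9]
 [237.3 213.1]] [(array([450.7,  63.1]), [377, 0, 135, 137, 15620]), (array([235.7, 140.5]), [207, 113, 58, 56, 2558]), (array([ 56.8, 171.2]), [41, 149, 33, 45, 1175]), (array([479. , 220.6]), [426, 182, 86, 99, 2987]), (array([487.4, 294.2]), [466, 283, 46, 23, 375]), (array([240. , 311.8]), [164, 297, 143, 32, 2335]), (array([403.9, 342.7]), [392, 331, 26, 23, 398])]
```

View pics/w1.png

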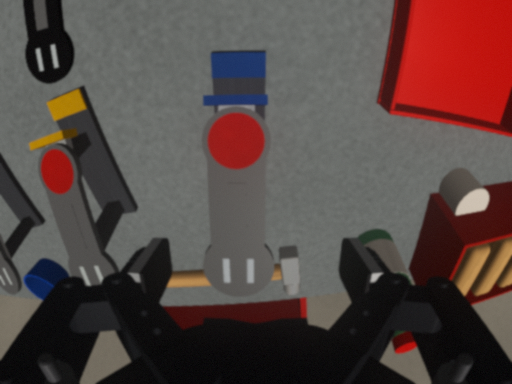

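The wrist view shows the blue rest's reject centred. Its heel is at (236,140) against a predicted (236,142), and its slots are near (239,271) as predicted. I'm going in.

Emit:
drive_tool(commands="0.1 0 0.15 0.003 -0.005 -0.01 1;0.1 0 0.15 0.008 -0.009 -0.02 1;0.1 0 0.15 0.014 -0.0095 -0.032 1;0.1 0 0.15 0.021 -0.0095 -0.046 1;0.1 0 0.15 0.028 -0.0095 -0.06 1;0.1 0 0.15 0.034 -0.0098 -0.074 1;0.1 0 0.15 0.041 -0.0098 -0.088 1;0.1 0 0.15 0.0466 -0.0099 -0.1 1;0.1 0 0.15 0.0466 -0.0099 -0.1 1;0.1 0 0.15 0.0466 -0.0099 -0.1 0.8")

```text
time: 2.9
ee_pos: [0.6719, 0.1767, 0.0757]
tool_rot: [0.175, 0.072, 0.982, -0.012]
contact_force: [0.3, -0.7, 1.0]
grip_width: 0.0701
```

Emit:
drive_tool(commands="0 0 0 0 0 0 0.5;0 0 0 0 0 0 0.3;0 0 0 0 0 0 0.3;0 0 0 0 0 0 0.3;0 0 0 0 0 0 0.3;0 0 0 0 0 0 0.3;0 0 0 0 0 0.01 0.3;0 0 0 0 0 0.03 0.3;0 0 0 0 0 0.05 0.3;0 0 0 0 0 0.08 0.3")

```text
time: 4.15
ee_pos: [0.671, 0.1764, 0.1553]
tool_rot: [0.174, 0.072, 0.982, -0.013]
contact_force: [-0.4, -0.5, -1.9]
grip_width: 0.0465
```

```bash
python3 -c "
from h import *
c=cam('wrist');save(c,'w2.png');st()
T=cam('top');save(T,'t2.png')
r,l=blobs(T,'red',(80,135,165,235),500);i=max(range(1,l.max()+1),key=lambda i:(l==i).sum());rc=cv2.minAreaRect(cv2.findContours(np.uint8(l==i),0,2)[0][0]);print(rc)"
```

```text
t 4.2 pos [0.6744 0.1772 0.1613] rpy-q [ 0.179  0.073  0.981 -0.011] F [1.3 0.5 1.9] w 0.0469 j [-0.4   0.63  0.07  1.69  0.26  0.52  0.86]
((129.3235321044922, 177.70590209960938), (69.85025787353516, 99.68213653564453), 14.03624439239502)
```

View pics/w2.png

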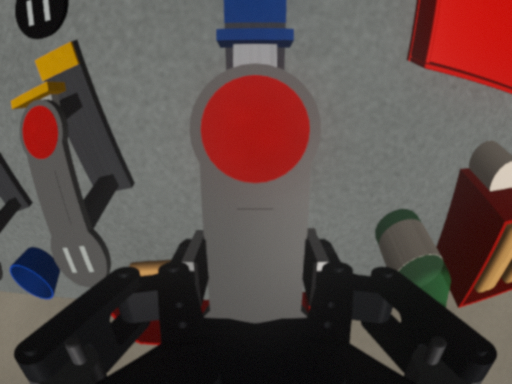

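View pics/t2.png

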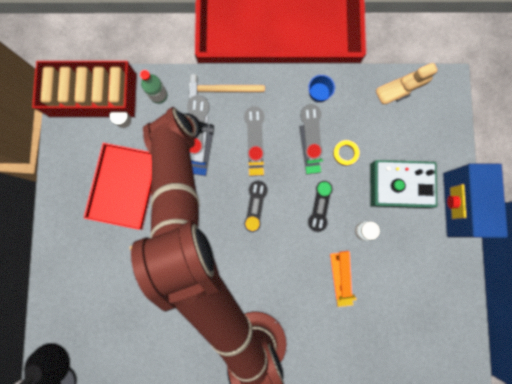

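The blue rest's reject is held (46.9 mm opening) and the tray hasn't moved.

```bash
cat >> h.py <<'E'
def tray(T=None):
    T=T or cam("top")
    r,l=blobs(T,'red',(60,100,185,270),400);i=max(range(1,l.max()+1),key=lambda i:(l==i).sum());cs=max(cv2.findContours(np.uint8(l==i),0,2)[0],key=cv2.contourArea)
    rc=cv2.minAreaRect(cs);P=plane(T,cv2.boxPoints(rc),.035);e=[P[(i+1)%4]-P[i] for i in range(4)];v=max(e,key=np.linalg.norm);v=v*np.sign(v[0])
    c=P.mean(0);print("tray",c.round(3),"yaw",np.arctan2(v[1],v[0]).round(3),[np.linalg.norm(a).round(3) for a in e[:2]]);return c,np.arctan2(v[1],v[0])
E
python3 -c "
from h import *
to([.512,.469,.16],-.175,0)"
```

```text
t 4.25 pos [0.6745 0.1772 0.1601] rpy-q [ 0.179  0.073  0.981 -0.011] F [-0.3  0.4 -1.4] w 0.0465 j [-0.4   0.63  0.07  1.69  0.26  0.52  0.86]
turn [ 0.6   4.09 -0.3 ] shift [-1.625e-01  2.918e-01 -1.000e-04] dist 0.334 rows>= 6.0
```

Emit:
drive_tool(commands="0 0.4 0 -0.015 0.03 0.01 0.3;0.1 0.9 0 -0.035 0.065 0.015 0.3;0.2 1.4 0 -0.055 0.1 0.015 0.3;0.3 2 -0.1 -0.08 0.14 0.015 0.3;0.4 2.5 -0.2 -0.1 0.18 0.01 0.3;0.4 3 -0.2 -0.12 0.22 0 0.3;0.5 3.5 -0.3 -0.14 0.255 0 0.3;0.6 4.1 -0.3 -0.1625 0.292 0 0.3;0.6 4.1 -0.3 -0.1625 0.292 -0.02 0.3;0.6 4.1 -0.3 -0.1625 0.292 -0.05 0.3")

```text
time: 5.5
ee_pos: [0.5119, 0.47, 0.1091]
tool_rot: [-0.0, 0.087, 0.996, 0.0]
contact_force: [0.2, 0.2, -0.7]
grip_width: 0.0464
```

```bash
python3 -c "
from h import *
c=cam('wrist');save(c,'w3.png')
to([.512,.469,.013],-.175,0)"
```

```text
t 5.55 pos [0.5095 0.467  0.1034] rpy-q [-0.003  0.087  0.996 -0.004] F [-0.6 -1.3 -3.8] w 0.0465 j [-0.75  0.81 -0.05  1.41  0.05  0.93  0.59]
turn [ 0.08 -0.09 -0.01] shift [ 0.0025  0.002  -0.0904] dist 0.09 rows>= 2.0
```

View pics/w3.png

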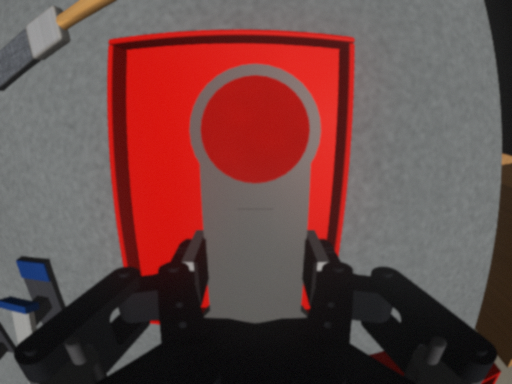

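The sole is over the tray and aligned with it, inside the walls (columns 110-352). I'm lowering it and letting go.

Emit:
drive_tool(commands="0 0 0 0.0025 0.002 -0.025 0.3;0 0 0 0.0025 0.002 -0.05 0.3;0 0 0 0.0025 0.002 -0.07 0.3;0 0 0 0.0025 0.002 -0.083 0.3;0 0 0 0.0025 0.002 -0.0885 0.3;0 0 0 0.0025 0.002 -0.0885 0.5;0 0 0 0.0025 0.002 -0.0885 0.75;0 0 0 0.0025 0.002 -0.0885 0.75;0 0 0 0.0025 0.002 -0.05 0.8;0 0 0 0.0025 0.002 0 0.8")

```text
time: 6.8
ee_pos: [0.5114, 0.4684, 0.1036]
tool_rot: [-0.004, 0.087, 0.996, -0.005]
contact_force: [1.2, 1.4, 0.2]
grip_width: 0.0684
```

```bash
python3 -c "
from h import *
c=cam('wrist');save(c,'w4.png')
to(*grest('y',back=.10))"
```

```text
t 6.85 pos [0.5154 0.4722 0.1131] rpy-q [0.001 0.087 0.996 0.001] F [2.3 1.1 5.3] w 0.0684 j [-0.75  0.8  -0.05  1.39  0.05  0.94  0.59]
turn [-0.3  -3.98  2.43] shift [ 0.1219 -0.4692  0.0562] dist 0.488 rows>= 8.0
```

View pics/w4.png

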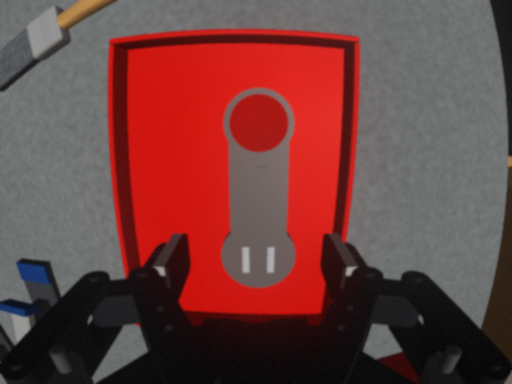

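The first reject lies flat in the tray. Next is the yellow rest's reject.

Emit:
drive_tool(commands="0 0 0 0 0 0.05 0.8;0 -0.3 0.2 0.01 -0.04 0.075 0.9;0 -0.8 0.5 0.022 -0.09 0.085 1;-0.1 -1.3 0.8 0.036 -0.145 0.085 1;-0.1 -1.8 1.1 0.052 -0.2 0.085 1;-0.2 -2.4 1.5 0.067 -0.255 0.085 1;-0.2 -2.9 1.8 0.081 -0.31 0.085 1;-0.3 -3.4 2.1 0.097 -0.37 0.08 1;-0.3 -3.98 2.43 0.111 -0.425 0.07 1;-0.3 -3.98 2.43 0.122 -0.469 0.056 1")

```text
time: 8.1
ee_pos: [0.6373, -0.0, 0.1698]
tool_rot: [0.175, -0.019, 0.984, 0.003]
contact_force: [0.4, 0.5, -0.0]
grip_width: 0.0857
```

```bash
cat >> h.py <<'E'
def chk(k):
    c=cam('wrist');save(c,'wp_%s_%d.png'%(k,arm.sense()['time']*100));print('wp_%s_%d.png'%(k,arm.sense()['time']*100))
    to(*grest(k))
    o=np.array(REST[k][0]);Rt=toolR(REST[k][1],.35);xa=-Rt[:,0];n=-Rt[:,2]
    print('pred heel,slots px',proj(c,[o-.06*xa+.004*n,o+.057*xa+.004*n]).round(1).tolist(), [ a.round(1).tolist() for a,b in blobs(c,'red',(120,80,380,240),800)[0]])
E
python3 -c "
from h import *
chk('y')"; ls pics
```

```text
wp_y_815.png
t 8.15 pos [ 0.6375 -0.0101  0.1674] rpy-q [ 0.173 -0.013  0.985 -0.001] F [ 0.9 -5.6 -0.3] w 0.0849 j [ 0.06  0.54 -0.13  1.86  0.19  0.41  1.41]
turn [ 0.08 -0.02  0.16] shift [ 0.0339  0.0144 -0.0921] dist 0.099 rows>= 2.0
pred heel,slots px [[258.7, 123.2], [258.4, 263.2]] [[258.1, 120.5]]
s1.png
scene0.png
t1.png
t2.png
top0.png
w1.png
w2.png
w3.png
w4.png
wp_y_815.png
wrist0.png
```

Emit:
drive_tool(commands="0.1 0 0.16 0.002 0.008 -0.01 1;0.1 0 0.16 0.006 0.014 -0.02 1;0.1 0 0.16 0.011 0.0144 -0.032 1;0.1 0 0.16 0.016 0.0144 -0.046 1;0.1 0 0.16 0.021 0.0144 -0.06 1;0.1 0 0.16 0.027 0.0144 -0.076 1;0.1 0 0.16 0.0339 0.0144 -0.092 1;0.1 0 0.16 0.0339 0.0144 -0.092 1;0.1 0 0.16 0.0339 0.0144 -0.092 0.8;0.1 0 0.16 0.0339 0.0144 -0.092 0.6")

```text
time: 9.4
ee_pos: [0.6718, 0.0042, 0.0762]
tool_rot: [0.174, -0.019, 0.985, 0.004]
contact_force: [0.6, -0.1, -0.1]
grip_width: 0.0524
```

Emit:
drive_tool(commands="0 0 0 0 0 0 0.4;0 0 0 0 0 0 0.3;0 0 0 0 0 0 0.3;0 0 0 0 0 0 0.3;0 0 0 0 0 0 0.3;0 0 0 0 0 0 0.3;0 0 0 0 0 0.01 0.3;0 0 0 0 0 0.03 0.3;0 0 0 0 0 0.06 0.3;0 0 0 0 0 0.1 0.3")

```text
time: 10.65
ee_pos: [0.6709, 0.0042, 0.176]
tool_rot: [0.172, -0.019, 0.985, 0.004]
contact_force: [1.4, 0.9, -1.3]
grip_width: 0.0464
```

```bash
python3 -c "
from h import *
c=cam('wrist');save(c,'w5.png')
T=cam('top');save(T,'t5.png');tray(T)
to([.504,.420,.17],-.175,0)"
```

```text
tray [0.508 0.444 0.035] yaw -0.177 [np.float64(0.265), np.float64(0.2)]
t 10.75 pos [0.6754 0.0045 0.1821] rpy-q [ 0.179 -0.019  0.984  0.005] F [ 1.2 -0.5 -0.8] w 0.047 j [ 0.06  0.57 -0.15  1.75  0.18  0.47  1.41]
turn [ 0.25  4.14 -2.43] shift [-0.1714  0.4155 -0.0121] dist 0.45 rows>= 8.0
```

View pics/w5.png

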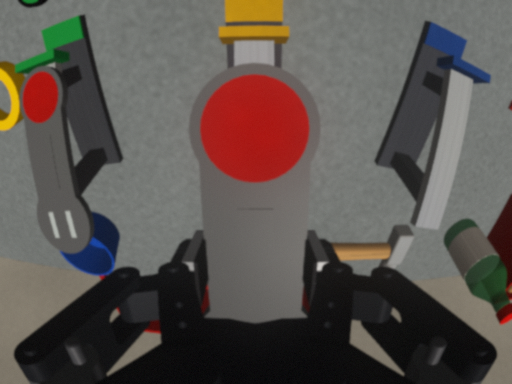

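View pics/t5.png

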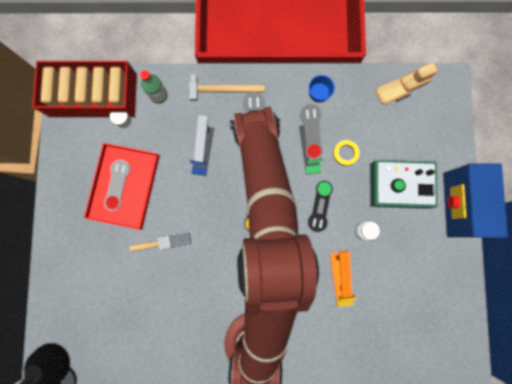

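The second reject is held, and the tray is still in place with the first reject at (117,185) in the top view.

Emit:
drive_tool(commands="0 0.3 0 -0.01 0.03 0.01 0.3;0 0.8 -0.3 -0.028 0.075 0.015 0.3;0.1 1.3 -0.7 -0.048 0.125 0.015 0.3;0.1 1.8 -1 -0.07 0.175 0.015 0.3;0.2 2.4 -1.4 -0.09 0.225 0.01 0.3;0.2 2.9 -1.7 -0.11 0.275 0.005 0.3;0.2 3.5 -2.1 -0.132 0.325 0 0.3;0.25 4.1 -2.43 -0.153 0.37 -0.005 0.3;0.25 4.14 -2.43 -0.173 0.4055 -0.012 0.3;0.25 4.14 -2.43 -0.173 0.4055 -0.03 0.3")

```text
time: 12.0
ee_pos: [0.4987, 0.4162, 0.1516]
tool_rot: [-0.001, 0.083, 0.997, 0.002]
contact_force: [0.5, 0.3, -1.2]
grip_width: 0.0463
```

```bash
python3 -c "
from h import *
c=cam('wrist');save(c,'w6.png')
to([.502,.41,.018],-.175,0)"
```

```text
t 12.05 pos [0.499  0.4117 0.1482] rpy-q [-0.003  0.085  0.996 -0.002] F [-0.3 -0.8 -3.8] w 0.0465 j [-0.69  0.69 -0.06  1.52  0.05  0.93  0.64]
turn [ 0.03 -0.06 -0.06] shift [ 0.003  -0.0017 -0.1302] dist 0.13 rows>= 3.0
```

View pics/w6.png

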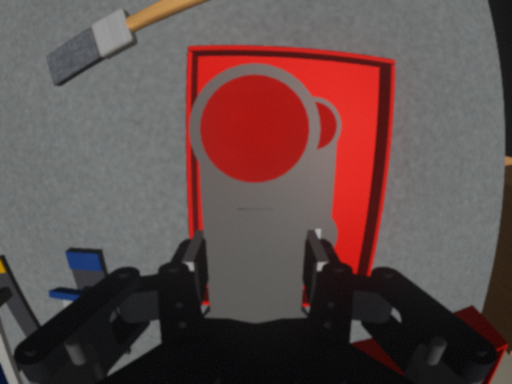

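Emit:
drive_tool(commands="0 0 0 0.003 -0.0017 -0.03 0.3;0 0 0 0.003 -0.0017 -0.065 0.3;0 0 0 0.003 -0.0017 -0.095 0.3;0 0 0 0.003 -0.0017 -0.118 0.3;0 0 0 0.003 -0.0017 -0.13 0.3;0 0 0 0.003 -0.0017 -0.13 0.5;0 0 0 0.003 -0.0017 -0.13 0.75;0 0 0 0.003 -0.0017 -0.13 0.75;0 0 0 0.003 -0.0017 -0.09 0.75;0 0 0 0.003 -0.0017 -0.03 0.8")

```text
time: 13.3
ee_pos: [0.5012, 0.4092, 0.1183]
tool_rot: [-0.004, 0.085, 0.996, -0.003]
contact_force: [1.0, 0.6, 0.1]
grip_width: 0.0684
```

```bash
python3 -c "
from h import *
c=cam('wrist');save(c,'w7.png')
to(*grest('g',back=.10))"
```

```text
t 13.35 pos [0.506  0.4135 0.1291] rpy-q [0.003 0.085 0.996 0.004] F [1.7 1.2 6.6] w 0.0677 j [-0.68  0.72 -0.06  1.54  0.05  0.88  0.64]
turn [-0.19 -3.96  3.33] shift [ 0.1385 -0.5962  0.0402] dist 0.613 rows>= 10.0
```

View pics/w7.png

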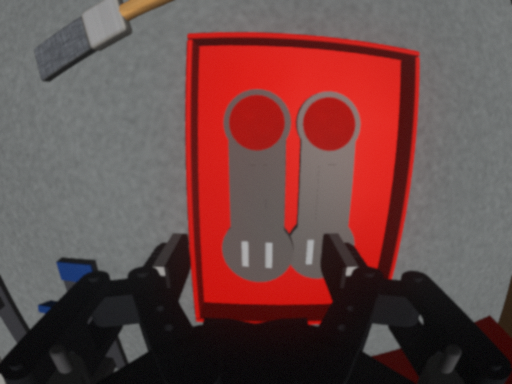

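Both rejects are inside the tray. The green rest's reject is next.

Emit:
drive_tool(commands="0 0 0 0.002 -0.01 0.045 0.9;0 -0.3 0.3 0.014 -0.06 0.075 1;0 -0.7 0.7 0.028 -0.12 0.08 1;0 -1.2 1.1 0.042 -0.18 0.08 1;-0.1 -1.6 1.5 0.056 -0.24 0.08 1;-0.1 -2.1 1.9 0.07 -0.3 0.08 1;-0.1 -2.6 2.3 0.084 -0.36 0.08 1;-0.1 -3.1 2.7 0.098 -0.42 0.08 1;-0.2 -3.6 3.1 0.112 -0.48 0.08 1;-0.2 -3.96 3.33 0.126 -0.54 0.07 1")

```text
time: 14.6
ee_pos: [0.6332, -0.1283, 0.2013]
tool_rot: [0.176, -0.062, 0.982, 0.01]
contact_force: [1.6, 0.8, 0.5]
grip_width: 0.0854
```

```bash
python3 -c "
from h import *
to(*grest('g',back=.1))
chk('g')"
```

```text
t 14.6 pos [ 0.6332 -0.1283  0.2013] rpy-q [ 0.176 -0.062  0.982  0.01 ] F [1.6 0.8 0.5] w 0.0854 j [ 0.4   0.52 -0.26  1.79  0.05  0.51  1.84]
turn [ 0.03  0.06 -0.01] shift [ 0.0113 -0.0543 -0.032 ] dist 0.064 rows>= 2.0
wp_g_1465.png
t 14.65 pos [ 0.6316 -0.1445  0.1984] rpy-q [ 0.175 -0.053  0.983  0.004] F [-0.8 -9.4 -1.4] w 0.0849 j [ 0.41  0.53 -0.25  1.78  0.05  0.51  1.85]
turn [0.11 0.03 0.21] shift [ 0.0468 -0.0339 -0.123 ] dist 0.136 rows>= 3.0
pred heel,slots px [[190.8, 114.2], [197.1, 239.6]] [[190.6, 112.6]]
```

Emit:
drive_tool(commands="0.1 0 0.2 0.006 -0.02 -0.01 1;0.1 0 0.2 0.012 -0.0335 -0.02 1;0.1 0 0.2 0.014 -0.0335 -0.032 1;0.1 0 0.2 0.018 -0.0335 -0.044 1;0.1 0 0.2 0.024 -0.0335 -0.06 1;0.1 0 0.2 0.03 -0.0335 -0.076 1;0.1 0 0.2 0.036 -0.0337 -0.092 1;0.1 0 0.2 0.042 -0.0338 -0.108 1;0.1 0 0.2 0.0468 -0.0339 -0.123 1;0.1 0 0.2 0.0468 -0.0339 -0.123 0.9")

```text
time: 15.9
ee_pos: [0.6777, -0.1781, 0.0734]
tool_rot: [0.174, -0.061, 0.983, 0.011]
contact_force: [-0.7, -0.5, 0.3]
grip_width: 0.0766
```

Emit:
drive_tool(commands="0 0 0 0 0 0 0.6;0 0 0 0 0 0 0.4;0 0 0 0 0 0 0.3;0 0 0 0 0 0 0.3;0 0 0 0 0 0 0.3;0 0 0 0 0 0 0.3;0 0 0 0 0 0.01 0.3;0 0 0 0 0 0.03 0.3;0 0 0 0 0 0.06 0.3;0 0 0 0 0 0.1 0.3")

```text
time: 17.15
ee_pos: [0.6767, -0.1777, 0.173]
tool_rot: [0.172, -0.061, 0.983, 0.011]
contact_force: [0.4, -0.1, -0.5]
grip_width: 0.0468
```

```bash
python3 -c "
from h import *
c=cam('wrist');save(c,'w8.png')
T=cam('top');save(T,'t8.png');tray(T)
to([.508,.444,.18],-.175,0)"
```

```text
tray [0.508 0.445 0.035] yaw -0.175 [np.float64(0.264), np.float64(0.2)]
t 17.25 pos [ 0.6813 -0.1785  0.1795] rpy-q [ 0.179 -0.061  0.982  0.009] F [ 1.9 -0.5 -0.3] w 0.0465 j [ 0.45  0.63 -0.27  1.64  0.06  0.55  1.91]
turn [ 0.15  4.14 -3.4 ] shift [-1.733e-01  6.225e-01  5.000e-04] dist 0.646 rows>= 11.0
```

View pics/w8.png

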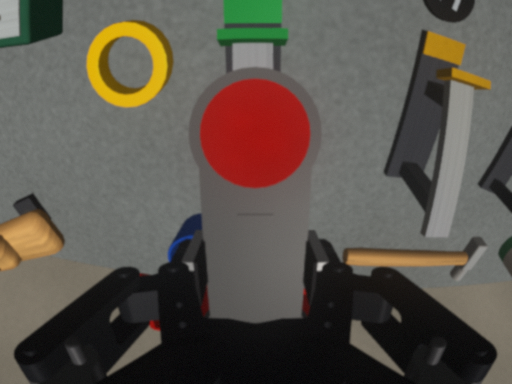

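View pics/t8.png

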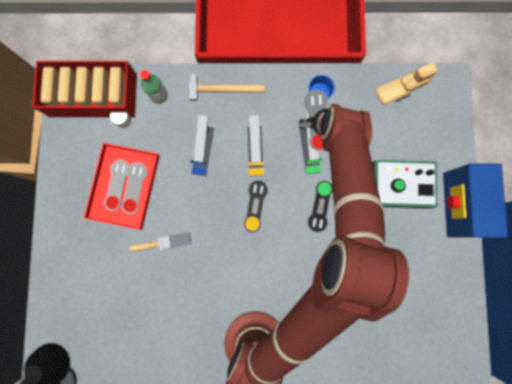

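The third reject is held. The tray is still in place, with two rejects at (113,203) and (129,206).

Emit:
drive_tool(commands="0 0 0 -0.01 0.03 0.02 0.3;0 0.4 -0.3 -0.025 0.085 0.025 0.3;0 0.8 -0.7 -0.04 0.14 0.025 0.3;0 1.3 -1.1 -0.055 0.195 0.025 0.3;0.1 1.7 -1.5 -0.07 0.255 0.02 0.3;0.1 2.2 -1.9 -0.088 0.315 0.02 0.3;0.1 2.7 -2.3 -0.105 0.375 0.015 0.3;0.1 3.2 -2.7 -0.122 0.435 0.01 0.3;0.1 3.7 -3.1 -0.139 0.495 0 0.3;0.15 4.14 -3.4 -0.156 0.555 0 0.3")

```text
time: 18.5
ee_pos: [0.5239, 0.3774, 0.1775]
tool_rot: [-0.002, 0.088, 0.996, -0.001]
contact_force: [0.7, 0.1, -1.7]
grip_width: 0.0468
```

```bash
python3 -c "
from h import *
to([.507,.440,.016],-.175,0)"
```

```text
t 18.5 pos [0.5239 0.3774 0.1775] rpy-q [-0.002  0.088  0.996 -0.001] F [ 0.7  0.1 -1.7] w 0.0468 j [-0.64  0.66 -0.02  1.5   0.02  0.99  0.72]
turn [ 0.03 -0.04  0.01] shift [-0.0169  0.0626 -0.1615] dist 0.174 rows>= 3.0
```

Emit:
drive_tool(commands="0 0 0 -0.01 0.04 0 0.3;0 0 0 -0.017 0.0625 -0.02 0.3;0 0 0 -0.017 0.0625 -0.06 0.3;0 0 0 -0.017 0.0625 -0.1 0.3;0 0 0 -0.017 0.0625 -0.135 0.3;0 0 0 -0.017 0.0625 -0.155 0.3;0 0 0 -0.017 0.0625 -0.161 0.3;0 0 0 -0.017 0.0625 -0.161 0.5;0 0 0 -0.017 0.0625 -0.161 0.7;0 0 0 -0.017 0.0625 -0.161 0.7")

```text
time: 19.75
ee_pos: [0.5078, 0.4409, 0.018]
tool_rot: [-0.0, 0.088, 0.996, 0.0]
contact_force: [-0.0, -0.2, -0.1]
grip_width: 0.06
```

Emit:
drive_tool(commands="0 0 0 0 0 0.02 0.7;0 0 0 0 0 0.06 0.7;0 0 0 0 0 0.11 0.8;0 0 0 0 0 0.15 0.9;0 0 0 0 -0.03 0.15 1;0 0 0 0 -0.08 0.15 1;0 0 0 0 -0.13 0.15 1;0 0 0 0 -0.18 0.15 1;0 0 0 0 -0.22 0.15 1;0 0 0 0 -0.22 0.15 1")

```text
time: 21.0
ee_pos: [0.5092, 0.2162, 0.17]
tool_rot: [0.001, 0.091, 0.996, -0.001]
contact_force: [1.5, 0.5, 0.3]
grip_width: 0.0859
```

```bash
python3 -c "
from h import *
T=cam('top');S=cam('scene');save(T,'t9.png',(60,90,360,250),2.6);save(S,'s9.png',(100,130,450,320),2.2)
tray(T)
for c in (T,S):print([(k,[(a.round(1).tolist(),b) for a,b in blobs(c,k,None,20)[0]]) for k in ('yellow','green')])
st()"
```

```text
tray [0.514 0.418 0.035] yaw -1.366 [np.float64(0.34), np.float64(0.307)]
[('yellow', [([346.0, 152.4], [334, 140, 25, 25, 307]), ([255.4, 163.3], [249, 162, 14, 4, 40]), ([255.7, 171.2], [249, 168, 15, 8, 105]), ([459.0, 201.5], [450, 184, 16, 35, 323]), ([252.0, 223.0], [245, 216, 15, 15, 174]), ([345.7, 300.9], [337, 295, 19, 12, 141])]), ('green', [([313.6, 161.0], [307, 159, 15, 4, 30]), ([312.8, 168.8], [306, 165, 14, 8, 90]), ([398.6, 184.8], [394, 180, 11, 11, 91]), ([323.8, 188.5], [317, 182, 14, 14, 160])])]
[('yellow', [([33.1, 103.7], [19, 83, 32, 45, 517]), ([91.8, 129.1], [82, 115, 23, 30, 245]), ([221.3, 118.7], [214, 114, 14, 12, 53]), ([264.5, 190.9], [257, 186, 15, 11, 127]), ([144.2, 206.1], [131, 195, 27, 23, 380]), ([237.3, 221.2], [227, 215, 19, 15, 123])]), ('green', [([125.0, 156.2], [121, 153, 9, 7, 46]), ([183.7, 195.7], [173, 185, 19, 26, 222])])]
t 21.1 pos [0.5085 0.2216 0.1697] rpy-q [0.001 0.088 0.996 0.001] F [0.2 0.3 0.5] w 0.0853 j [-0.43  0.54 -0.03  1.78  0.02  0.82  0.92]
```

View pics/t9.png

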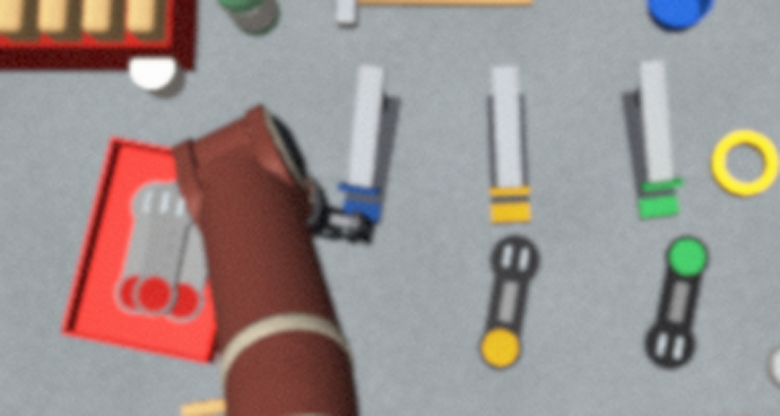

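View pics/s9.png

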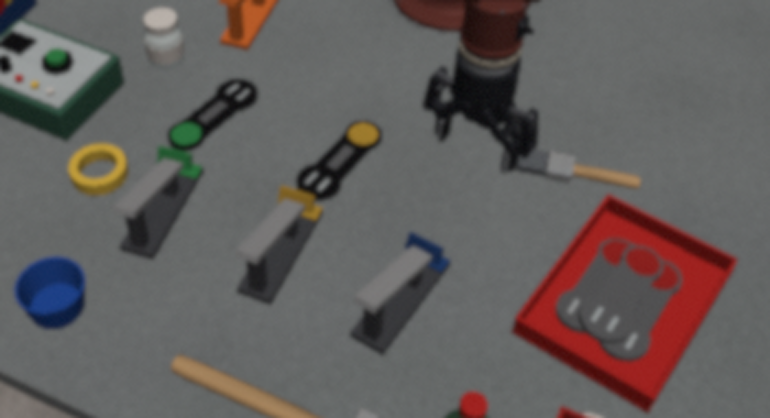

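All three rejects are in the tray and the new soles haven't moved. Before picking the yellow sole I'll check the bare rails.

```bash
python3 - <<'E'
from h import *
T=cam('top');h=cv2.cvtColor(T['img'],cv2.COLOR_RGB2HSV)
m=cv2.inRange(h,(0,0,175),(180,60,255))
for k,b in dict(b=(185,108,220,170),y=(240,108,272,170),g=(295,105,330,170)).items():
    k2=np.zeros_like(m);k2[b[1]:b[3],b[0]:b[2]]=1
    n,l,s,c=cv2.connectedComponentsWithStats(m*k2)
    i=1+np.argmax(s[1:,4]);ys,xs=np.where(l==i)
    rows=np.unique(ys);rows=rows[2:-2]
    P=[]
    o,psi=REST[k]
    for r in rows:
        p=np.array([[xs[ys==r].mean(),r]]);z=.085
        for _ in range(4):
            X=plane(T,p,z)[0];z=.085+np.tan(.35)*((X[0]-o[0])*np.cos(psi)+(X[1]-o[1])*np.sin(psi))
        P.append(X)
    P=np.array(P);f=np.polyfit(P[:,0],P[:,1],1)
    print(k,s[i,4],"yaw",np.arctan(f[0]).round(3),"y at seat",np.polyval(f,o[0]).round(4),"had",REST[k])
to([.444,.002,.10],-.166,0)
E
```

```text
b 503 yaw -0.162 y at seat 0.1801 had ((0.667, 0.1774, 0.0885), -0.147)
y 507 yaw 0.003 y at seat 0.0022 had ((0.6667, 0.0041, 0.0885), 0.04)
g 503 yaw 0.134 y at seat -0.182 had ((0.6737, -0.179, 0.0885), 0.125)
t 21.15 pos [0.5082 0.2226 0.1693] rpy-q [0.001 0.087 0.996 0.001] F [-0.7 -0.5 -0.3] w 0.0853 j [-0.43  0.54 -0.04  1.78  0.02  0.82  0.92]
turn [-0.03  0.02  0.09] shift [-0.0642 -0.2206 -0.0693] dist 0.24 rows>= 4.0
```

Emit:
drive_tool(commands="0 0 0.1 -0.01 -0.035 0 1;0 0 0.1 -0.026 -0.09 0 1;0 0 0.1 -0.042 -0.145 0 1;0 0 0.1 -0.056 -0.195 -0.01 0.9;0 0 0.1 -0.064 -0.2205 -0.03 0.8;0 0 0.1 -0.064 -0.2205 -0.05 0.7;0 0 0.1 -0.064 -0.2205 -0.065 0.7;0 0 0.1 -0.064 -0.2205 -0.07 0.7;0 0 0.1 -0.064 -0.2205 -0.07 0.7;0 0 0.1 -0.064 -0.2205 -0.07 0.7")

```text
time: 22.4
ee_pos: [0.4448, 0.0026, 0.0999]
tool_rot: [0.001, 0.082, 0.997, 0.001]
contact_force: [0.1, 0.1, 0.8]
grip_width: 0.0595
```

```bash
cat >> h.py <<'E'
REST.update(y=((.6667,.0025,.0885),.012),g=((.673,-.1805,.0885),.131))
E
python3 - <<'E'
from h import *
c=cam('wrist');save(c,'w10.png')
to([.444,.002,.0],-.166,0)
o=np.array([.444,.002,.008]);u=np.array([np.cos(.166),-np.sin(.166),0])
print(proj(c,[o-.06*u,o+.057*u]).round(1).tolist())
b=[(a,s) for a,s in blobs(c,'yellow',None,600)[0]];print([(a.round(1),s,plane(c,a,.008)[0].round(4)) for a,s in b])
E
```

```text
t 22.45 pos [0.4447 0.0024 0.0999] rpy-q [0.001 0.082 0.997 0.001] F [ 0.6  0.3 -0.7] w 0.0595 j [-0.03  0.51 -0.04  2.14  0.03  0.48  1.32]
turn [-0.03  0.03 -0.02] shift [-0.0007 -0.0004 -0.0999] dist 0.1 rows>= 2.0
[[253.8, 121.2], [253.7, 257.1]]
[(array([252.7, 118.9]), [223, 89, 60, 60, 2763], array([0.3829, 0.0114, 0.008 ])), (array([270.1, 307.7]), [243, 294, 55, 29, 1066], array([ 0.5593, -0.0012,  0.008 ]))]
```

View pics/w10.png

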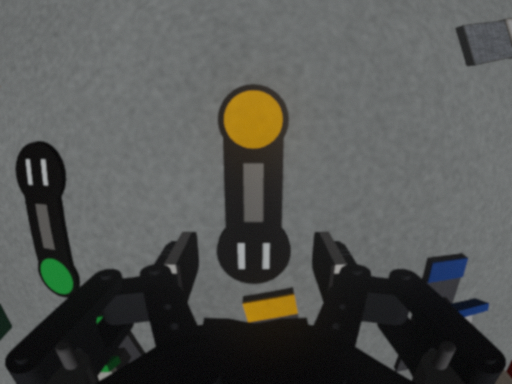

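The yellow heel is at (253,119) and the slots are near (254,257), both lined up between the fingers. I'm lowering toward the table and watching the force.

Emit:
drive_tool(commands="0 0 0 -0.001 0 -0.025 0.62;0 0 0 -0.001 0 -0.05 0.62;0 0 0 -0.001 0 -0.07 0.62;0 0 0 -0.001 0 -0.083 0.62;0 0 0 -0.001 0 -0.09 0.62;0 0 0 -0.001 0 -0.094 0.62;0 0 0 -0.001 0 -0.096 0.62;0 0 0 -0.001 0 -0.097 0.62;0 0 0 -0.001 0 -0.097 0.62;0 0 0 -0.001 0 -0.097 0.62")

```text
time: 23.7
ee_pos: [0.4438, 0.0024, 0.003]
tool_rot: [0.001, 0.082, 0.997, 0.001]
contact_force: [-0.1, -0.1, 0.4]
grip_width: 0.0528
```

```bash
python3 -c "
from h import *
st()"
```

```text
t 23.7 pos [0.4438 0.0024 0.003 ] rpy-q [0.001 0.082 0.997 0.001] F [-0.1 -0.1  0.4] w 0.0528 j [-0.04  0.71 -0.02  2.2   0.05  0.22  1.31]
```

Emit:
drive_tool(commands="0 0 0 0 0 -0.001 0.62;0 0 0 0 0 -0.002 0.62;0 0 0 0 0 -0.003 0.62;0 0 0 0 0 -0.003 0.62;0 0 0 0 0 -0.004 0.62;0 0 0 0 0 -0.004 0.62;0 0 0 0 0 -0.004 0.62;0 0 0 0 0 -0.004 0.62;0 0 0 0 0 -0.004 0.62;0 0 0 0 0 -0.004 0.62")

```text
time: 24.95
ee_pos: [0.4438, 0.0024, -0.0009]
tool_rot: [0.001, 0.082, 0.997, 0.001]
contact_force: [-0.2, 0.3, 0.3]
grip_width: 0.0534
```

Emit:
drive_tool(commands="0 0 0 0 0 -0.001 0.62;0 0 0 0 0 -0.0015 0.62;0 0 0 0 0 -0.0015 0.62;0 0 0 0 0 -0.0015 0.5;0 0 0 0 0 -0.0015 0.4;0 0 0 0 0 -0.0015 0.3;0 0 0 0 0 -0.0015 0.3;0 0 0 0 0 -0.0015 0.3;0 0 0 0 0 -0.0015 0.3;0 0 0 0 0 -0.0015 0.3", force=70)

```text
time: 26.2
ee_pos: [0.4438, 0.0024, -0.0019]
tool_rot: [0.002, 0.082, 0.997, 0.001]
contact_force: [0.2, -0.4, 5.6]
grip_width: 0.0457
```

Emit:
drive_tool(commands="0 0 0 0 0 0.005 0.3;0 0 0 0 0 0.015 0.3;0 0 0 0 0 0.035 0.3;0 0 0 0 0 0.06 0.3;0 0 0 0 0 0.09 0.3;0 0 0 0 0 0.12 0.3;0 0 0 0 0 0.15 0.3;0 0 0 0 0 0.18 0.3;0 0 0 0 0 0.18 0.3;0 0 0 0 0 0.18 0.3")

```text
time: 27.45
ee_pos: [0.4429, 0.0023, 0.1777]
tool_rot: [0.001, 0.082, 0.997, 0.001]
contact_force: [0.4, -0.0, -1.3]
grip_width: 0.0457
```

```bash
cat >> h.py <<'E'
def held(c,col,d):
    # heel disc centre in tool frame, on plate's top face (z_tool=-(d+.004))
    s=arm.sense();Rc=q2R(s["tool_rot"]);p0=np.array(s["ee_pos"])
    a=max(blobs(c,col,(100,40,420,260),600)[0],key=lambda b:b[1][4])[0]
    r=ray(c,a)[0]@Rc;o=(c["M"][:3,3]-p0)@Rc;t=(-(d+.004)-o[2])/r[2]
    print("heel px",a.round(1),"tool xyz",(o+t*r).round(4));return o+t*r
E
python3 - <<'E'
from h import *
c=cam('wrist');save(c,'w11.png');st();held(c,'yellow',.006)
to(*grest('y',deep=.006,back=.06))
E
```

```text
t 27.5 pos [0.4427 0.0023 0.1772] rpy-q [0.    0.082 0.997 0.001] F [-0.9 -0.6 -1.1] w 0.0458 j [-0.02  0.38 -0.04  2.06  0.02  0.7   1.33]
heel px [254.9 128.3] tool xyz [ 0.0615  0.     -0.01  ]
t 27.5 pos [0.4427 0.0023 0.1772] rpy-q [0.    0.082 0.997 0.001] F [-0.9 -0.6 -1.1] w 0.0458 j [-0.02  0.38 -0.04  2.06  0.02  0.7   1.33]
turn [-0.33 -4.    2.  ] shift [ 0.2055 -0.     -0.038 ] dist 0.209 rows>= 4.0
```

View pics/w11.png

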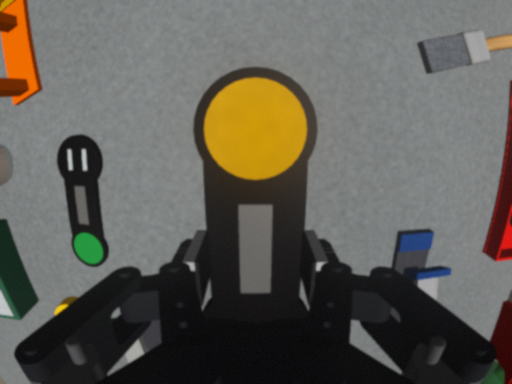

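The sole is held square. Its heel disc is 61.5 mm back from the TCP, so the grip is about 1.5 mm off centre. I'm moving above the yellow rail.

```bash
python3 - <<'E'
from h import *
def tgt(k,deep,back,ex,ey=0):
    p,psi,t=grest(k,deep,back);Rt=toolR(psi,t);return p-ex*Rt[:,0]+ey*Rt[:,1],psi,t
to(*tgt('y',.006,.05,.0055))
E
cat >> h.py <<'E'
def tgt(k,deep,back,ex,ey=0):
    p,psi,t=grest(k,deep,back);Rt=toolR(psi,t);return p-ex*Rt[:,0]+ey*Rt[:,1],psi,t
E
```

```text
t 27.5 pos [0.4427 0.0023 0.1772] rpy-q [0.    0.082 0.997 0.001] F [-0.9 -0.6 -1.1] w 0.0458 j [-0.02  0.38 -0.04  2.06  0.02  0.7   1.33]
turn [-0.33 -4.    2.  ] shift [ 2.14e-01  1.00e-04 -4.55e-02] dist 0.219 rows>= 4.0
```

Emit:
drive_tool(commands="0 -0.6 0.3 0.02 0 0.01 0.3;-0.1 -1.2 0.6 0.05 0 0.01 0.3;-0.2 -1.8 0.9 0.085 0 0.01 0.3;-0.2 -2.4 1.2 0.12 0 0.01 0.3;-0.3 -3 1.5 0.15 0 0.005 0.3;-0.3 -3.6 1.8 0.18 0 0 0.3;-0.33 -4 2 0.2 0 -0.01 0.3;-0.33 -4 2 0.214 0 -0.03 0.3;-0.33 -4 2 0.214 0 -0.0455 0.3;-0.33 -4 2 0.214 0 -0.0455 0.3")

```text
time: 28.75
ee_pos: [0.6551, 0.0023, 0.1296]
tool_rot: [0.172, -0.006, 0.985, 0.001]
contact_force: [-0.3, -0.5, -1.5]
grip_width: 0.0459
```

```bash
python3 - <<'E'
from h import *
c=cam('wrist');save(c,'w12.png');held(c,'yellow',.006)
to(*tgt('y',.006,.003,.0055))
S=cam('scene');save(S,'s12.png',(170,170,300,280),5)
E
```

```text
heel px [254.9 127.9] tool xyz [ 0.0636  0.0002 -0.01  ]
t 28.8 pos [0.6559 0.0023 0.1309] rpy-q [ 0.173 -0.006  0.985  0.001] F [-0.4 -0.2 -1.1] w 0.0454 j [-0.01  0.61 -0.05  1.84  0.12  0.34  1.44]
turn [-0.   -0.02 -0.01] shift [ 0.017   0.0003 -0.0434] dist 0.047 rows>= 1.0
```

View pics/w12.png

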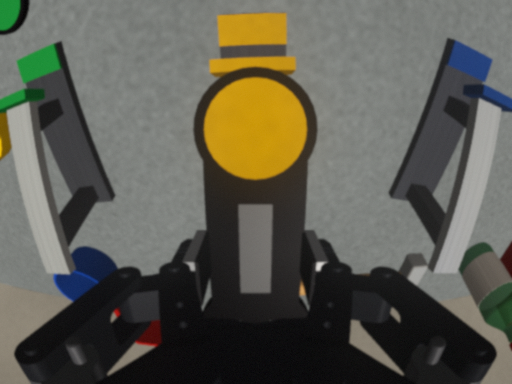

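View pics/s12.png

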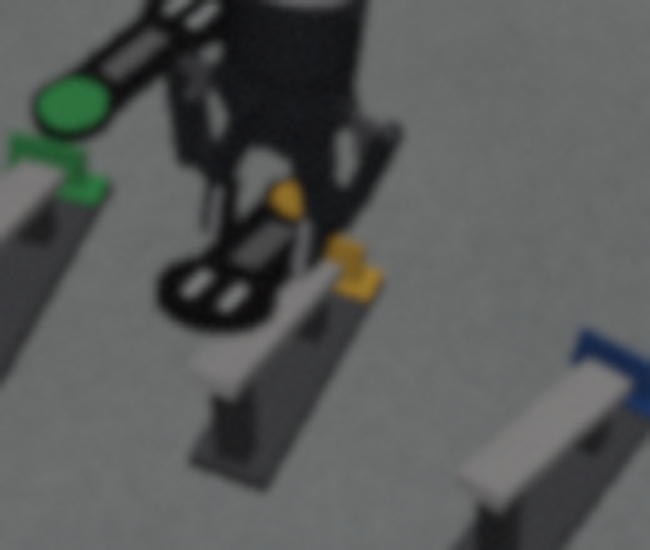

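The lip (centre column 252) and the sole (255) line up. I'm lowering along the rail normal.

Emit:
drive_tool(commands="0 0 0 0.003 0 -0.008 0.3;0 0 0 0.006 0 -0.016 0.3;0 0 0 0.01 0 -0.025 0.3;0 0 0 0.013 0 -0.034 0.3;0 0 0 0.016 0 -0.041 0.3;0 0 0 0.017 0 -0.0434 0.3;0 0 0 0.0175 0 -0.0445 0.3;0 0 0 0.0175 0 -0.0445 0.3;0 0 0 0.0175 0 -0.0445 0.3;0 0 0 0.0175 0 -0.0445 0.3")

```text
time: 30.1
ee_pos: [0.6741, 0.0024, 0.0877]
tool_rot: [0.175, -0.006, 0.985, 0.001]
contact_force: [0.6, 1.1, -1.1]
grip_width: 0.0459
```

```bash
python3 - <<'E'
from h import *
st()
c=cam('wrist');save(c,'w13.png',(150,0,360,200),3.5);held(c,'yellow',.006)
S=cam('scene');save(S,'s13.png',(190,170,280,270),6)
E
```

```text
t 30.1 pos [0.6741 0.0024 0.0877] rpy-q [ 0.175 -0.006  0.985  0.001] F [ 0.6  1.1 -1.1] w 0.0459 j [-0.02  0.7  -0.04  1.83  0.12  0.27  1.43]
heel px [255.  127.9] tool xyz [ 0.0623  0.0002 -0.01  ]
```

View pics/w13.png

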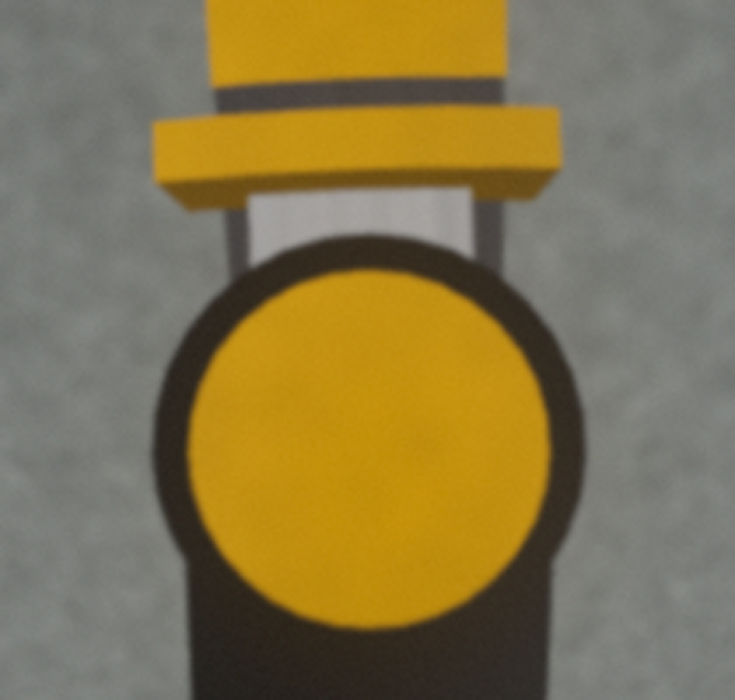

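View pics/s13.png

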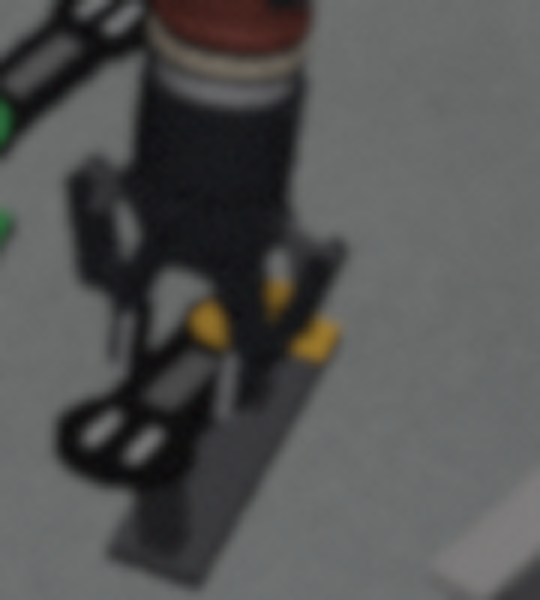

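The sole is centred on the rail to about 1 mm, with a gap of about 5 mm to the lip. I'm easing down and then sliding it to the lip.

Emit:
drive_tool(commands="0 0 0 0.0003 0 -0.001 0.3;0 0 0 0.0007 0 -0.002 0.3;0 0 0 0.001 0 -0.003 0.3;0 0 0 0.001 0 -0.003 0.3;0 0 0 -0.0001 0 -0.0034 0.3;0 0 0 -0.001 0 -0.0038 0.3;0 0 0 -0.002 0 -0.0042 0.3;0 0 0 -0.003 0 -0.0045 0.3;0 0 0 -0.003 0 -0.0045 0.3;0 0 0 -0.003 0 -0.0045 0.3")

```text
time: 31.45
ee_pos: [0.6745, 0.0024, 0.0862]
tool_rot: [0.179, -0.006, 0.984, 0.001]
contact_force: [-0.3, -0.4, 7.2]
grip_width: 0.0454
```

```bash
python3 - <<'E'
from h import *
st()
c=cam('wrist');save(c,'w14.png',(150,0,360,200),3.5);held(c,'yellow',.006)
E
```

```text
t 31.45 pos [0.6745 0.0024 0.0862] rpy-q [ 0.179 -0.006  0.984  0.001] F [-0.3 -0.4  7.2] w 0.0454 j [-0.02  0.7  -0.03  1.83  0.12  0.25  1.43]
heel px [255.  128.1] tool xyz [ 0.0624  0.0002 -0.01  ]
```

View pics/w14.png

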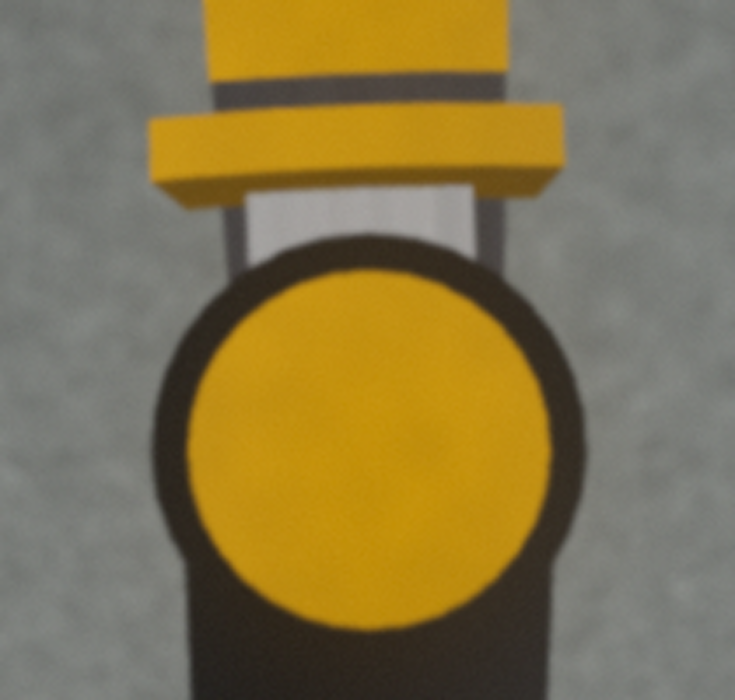

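The sole touches the rail and friction held it there. I'm sliding it down-slope with the press relieved.

Emit:
drive_tool(commands="0 0 0 -0.001 0 0 0.3;0 0 0 -0.002 0 -0.0005 0.3;0 0 0 -0.003 0 -0.001 0.3;0 0 0 -0.004 0 -0.0014 0.3;0 0 0 -0.005 0 -0.0018 0.3;0 0 0 -0.006 0 -0.0021 0.3;0 0 0 -0.007 0 -0.0025 0.3;0 0 0 -0.007 0 -0.0025 0.3;0 0 0 -0.007 0 -0.0025 0.3;0 0 0 -0.007 0 -0.0025 0.3")

```text
time: 32.75
ee_pos: [0.6676, 0.0024, 0.0838]
tool_rot: [0.179, -0.006, 0.984, 0.001]
contact_force: [0.9, -0.8, 0.6]
grip_width: 0.0458
```

```bash
python3 - <<'E'
from h import *
st()
c=cam('wrist');save(c,'w15.png',(150,0,360,200),3.5);held(c,'yellow',.006)
E
```

```text
t 32.75 pos [0.6676 0.0024 0.0838] rpy-q [ 0.179 -0.006  0.984  0.001] F [ 0.9 -0.8  0.6] w 0.0458 j [-0.02  0.69 -0.03  1.86  0.12  0.24  1.43]
heel px [254.9 127.9] tool xyz [ 0.0624  0.0002 -0.01  ]
```

View pics/w15.png

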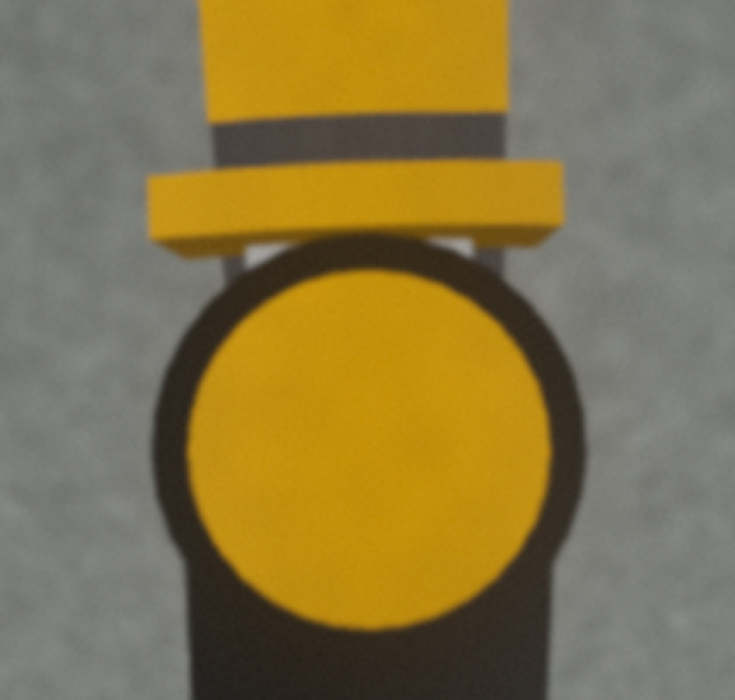

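The heel is at the lip. I'm pressing down lightly, releasing and backing out along the normal.

Emit:
drive_tool(commands="0 0 0 0.0003 0 -0.001 0.3;0 0 0 0.0003 0 -0.001 0.3;0 0 0 0.0003 0 -0.001 0.45;0 0 0 0.0003 0 -0.001 0.6;0 0 0 0 0 0 0.75;0 0 0 0 0 0 0.75;0 0 0 -0.003 0 0.008 0.75;0 0 0 -0.01 0 0.028 0.8;0 0 0 -0.02 0 0.054 0.9;0 0 0 -0.03 0 0.08 1")

```text
time: 34.05
ee_pos: [0.6371, 0.0024, 0.1649]
tool_rot: [0.179, -0.006, 0.984, 0.001]
contact_force: [0.1, -0.1, 1.3]
grip_width: 0.0852
```

```bash
python3 - <<'E'
from h import *
st()
c=cam('wrist');save(c,'w16.png')
S=cam('scene');save(S,'s16.png',(190,170,280,270),6)
to([.4430,-.2165,.18],-.20,0)
E
```

```text
t 34.05 pos [0.6371 0.0024 0.1649] rpy-q [ 0.179 -0.006  0.984  0.001] F [ 0.1 -0.1  1.3] w 0.0852 j [-0.    0.54 -0.06  1.88  0.11  0.37  1.44]
t 34.15 pos [0.6386 0.0024 0.1675] rpy-q [ 0.182 -0.006  0.983  0.002] F [0.2 0.2 0.5] w 0.0857 j [-0.    0.53 -0.06  1.87  0.11  0.37  1.44]
turn [ 0.38  4.18 -2.4 ] shift [-0.1956 -0.2189  0.0125] dist 0.294 rows>= 5.0
```

View pics/w16.png

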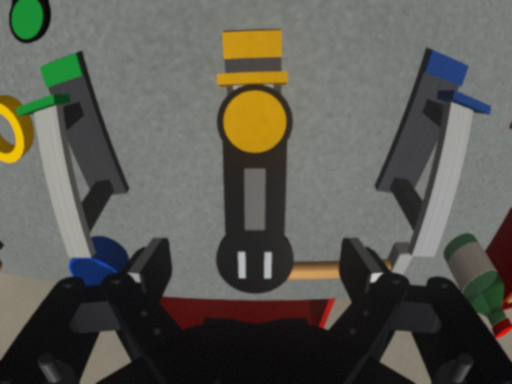

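View pics/s16.png

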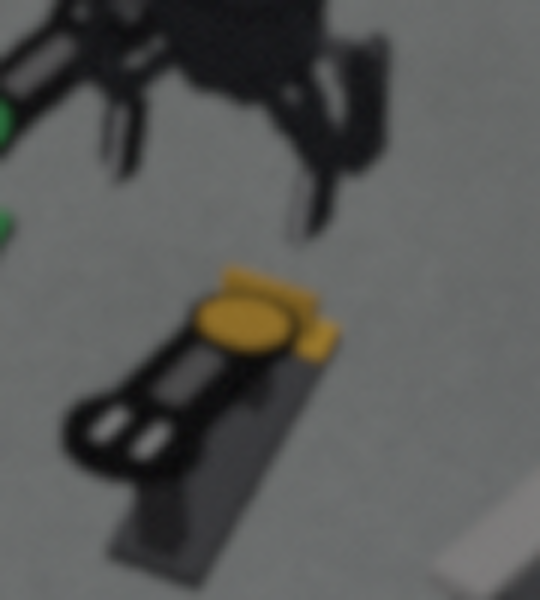

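The yellow sole is seated square: heel (254,121) against the lip, and it's centred in both views. The green sole lies reversed, so I'm turning the tool round before the pick. That lets the camera see the heel when I place it.

```bash
python3 - <<'E'
from h import *
to([.4430,-.2165,.18],-1.4,0)
s=arm.sense();Rc=q2R(s["tool_rot"]);Rt=toolR(-1.4,0)
r0=toolR(.012,.36)
for f in np.linspace(.1,1,10):
    # untilt first then yaw combined
    print((R.from_matrix(toolR(.012-1.412*f,.36*(1-f))@Rc.T).as_rotvec()/np.radians(5)).round(2))
E
```

```text
t 34.15 pos [0.6386 0.0024 0.1675] rpy-q [ 0.182 -0.006  0.983  0.002] F [0.2 0.2 0.5] w 0.0857 j [-0.    0.53 -0.06  1.87  0.11  0.37  1.44]
turn [  2.91   3.51 -15.99] shift [-0.1956 -0.2189  0.0125] dist 0.294 rows>= 8.0
[ 0.02  0.48 -1.62]
[ 0.11  0.89 -3.24]
[ 0.25  1.29 -4.85]
[ 0.45  1.68 -6.46]
[ 0.72  2.05 -8.07]
[ 1.04  2.4  -9.67]
[  1.42   2.73 -11.26]
[  1.86   3.03 -12.85]
[  2.35   3.29 -14.42]
[  2.91   3.51 -15.99]
```

Emit:
drive_tool(commands="0 0.5 -1.6 -0.01 -0.01 0.01 1;0.1 0.9 -3.2 -0.03 -0.03 0.02 1;0.3 1.3 -4.9 -0.055 -0.06 0.02 1;0.5 1.7 -6.5 -0.08 -0.09 0.02 1;0.7 2 -8.1 -0.105 -0.12 0.02 1;1 2.4 -9.7 -0.13 -0.15 0.02 1;1.4 2.7 -11.3 -0.155 -0.18 0.015 1;1.9 3 -12.9 -0.18 -0.205 0.0125 1;2.4 3.3 -14.4 -0.195 -0.22 0.0125 1;2.9 3.5 -16 -0.195 -0.22 0.0125 1")

```text
time: 35.4
ee_pos: [0.4419, -0.2195, 0.1796]
tool_rot: [-0.0, 0.648, 0.762, -0.001]
contact_force: [0.7, 0.2, -0.6]
grip_width: 0.0855
```

```bash
python3 - <<'E'
from h import *
to([.4430,-.2165,.11],-3.342,0)
E
```

```text
t 35.4 pos [ 0.4419 -0.2195  0.1796] rpy-q [-0.     0.648  0.762 -0.001] F [ 0.7  0.2 -0.6] w 0.0855 j [ 0.16  0.46  0.37  1.94 -0.23  0.78  0.82]
turn [-1.000e-02 -2.000e-02 -2.214e+01] shift [ 0.0011  0.003  -0.0696] dist 0.07 rows>= 11.0
```

Emit:
drive_tool(commands="0 0 -2.1 0 0.003 0 1;0 0 -4.2 0 0.003 0 1;0 0 -6.3 0 0.003 0 1;0 0 -8.4 0 0.003 0 1;0 0 -10.5 0 0.003 -0.01 1;0 0 -12.6 0 0.003 -0.025 1;0 0 -14.7 0 0.003 -0.04 1;0 0 -16.8 0 0.003 -0.055 0.9;0 0 -18.9 0 0.003 -0.07 0.8;0 0 -21 0 0.003 -0.07 0.7")

```text
time: 36.65
ee_pos: [0.4412, -0.2159, 0.1081]
tool_rot: [-0.001, 0.999, -0.053, -0.002]
contact_force: [-0.4, 0.0, 0.2]
grip_width: 0.0599
```

```bash
python3 - <<'E'
from h import *
to([.4430,-.2165,.10],-3.342,0)
E
```

```text
t 36.65 pos [ 0.4412 -0.2159  0.1081] rpy-q [-0.001  0.999 -0.053 -0.002] F [-0.4  0.   0.2] w 0.0599 j [-0.1   0.68  0.8   2.03 -0.72  0.75 -0.52]
turn [-0.03 -0.04 -1.08] shift [ 0.0018 -0.0006 -0.0081] dist 0.008 rows>= 1.0
```

Emit:
drive_tool(commands="0 0 -0.6 0.001 0 -0.003 0.7;0 0 -1.08 0.002 -0.0005 -0.008 0.7;0 0 -1.08 0.002 -0.0005 -0.008 0.7;0 0 -1.08 0.002 -0.0005 -0.008 0.7;0 0 -1.08 0.002 -0.0005 -0.008 0.7;0 0 -1.08 0.002 -0.0005 -0.008 0.7;0 0 -1.08 0.002 -0.0005 -0.008 0.7;0 0 -1.08 0.002 -0.0005 -0.008 0.7;0 0 -1.08 0.002 -0.0005 -0.008 0.7;0 0 -1.08 0.002 -0.0005 -0.008 0.7")

```text
time: 37.9
ee_pos: [0.4432, -0.2163, 0.1001]
tool_rot: [-0.001, 0.995, -0.1, -0.002]
contact_force: [-0.4, -0.5, 0.3]
grip_width: 0.0595
```

```bash
python3 - <<'E'
from h import *
c=cam('wrist');save(c,'w17.png')
to([.4430,-.2165,.0],-3.342,0)
print([(a.round(1),s,plane(c,a,.008)[0].round(4)) for a,s in blobs(c,'green',None,600)[0]])
E
```

```text
t 37.95 pos [ 0.4432 -0.2163  0.1   ] rpy-q [-0.001  0.995 -0.1   -0.002] F [ 0.3 -0.2 -0. ] w 0.0599 j [-0.1   0.7   0.81  2.03 -0.76  0.75 -0.58]
turn [-0.03 -0.03  0.  ] shift [-0.0002 -0.0002 -0.1   ] dist 0.1 rows>= 2.0
[(array([167.4,  14.1]), [132, 0, 78, 34, 902], array([ 0.6045, -0.1773,  0.008 ])), (array([195.1,  51.6]), [162, 27, 68, 50, 1927], array([ 0.5662, -0.1934,  0.008 ])), (array([258.1, 120.8]), [229, 92, 60, 59, 2791], array([ 0.5013, -0.2303,  0.008 ]))]
```

View pics/w17.png

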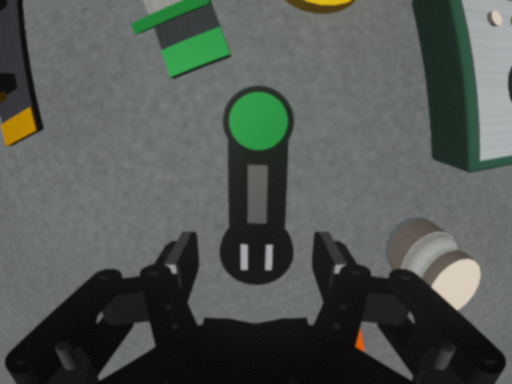

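The green sole's heel is at (258,121) and the slots near (256,257). It's centred, and the primer at (435,265) is well clear. I'm lowering and gripping.

Emit:
drive_tool(commands="0 0 0 0 -0.001 -0.025 0.62;0 0 0 0 -0.001 -0.05 0.62;0 0 0 0 -0.001 -0.07 0.62;0 0 0 0 -0.001 -0.083 0.62;0 0 0 0 -0.001 -0.092 0.62;0 0 0 0 -0.001 -0.097 0.62;0 0 0 0 -0.001 -0.1 0.62;0 0 0 0 -0.001 -0.101 0.62;0 0 0 0 -0.001 -0.1015 0.62;0 0 0 0 -0.001 -0.102 0.62")

```text
time: 39.2
ee_pos: [0.4434, -0.2174, -0.0018]
tool_rot: [-0.001, 0.995, -0.1, -0.001]
contact_force: [0.4, -0.2, 0.2]
grip_width: 0.053
```

Emit:
drive_tool(commands="0 0 0 0 0 0 0.5;0 0 0 0 0 0 0.4;0 0 0 0 0 0 0.3;0 0 0 0 0 0 0.3;0 0 0 0 0 0 0.3;0 0 0 0 0 0 0.3;0 0 0 0 0 0.005 0.3;0 0 0 0 0 0.02 0.3;0 0 0 0 0 0.05 0.3;0 0 0 0 0 0.09 0.3")

```text
time: 40.45
ee_pos: [0.4428, -0.217, 0.0893]
tool_rot: [-0.001, 0.995, -0.1, -0.002]
contact_force: [0.1, 0.6, -0.7]
grip_width: 0.0454
```

```bash
python3 - <<'E'
from h import *
c=cam('wrist');save(c,'w18.png');st();held(c,'green',.006)
E
```

```text
t 40.5 pos [ 0.445  -0.2193  0.0939] rpy-q [ 0.     0.995 -0.101  0.002] F [ 1.3 -0.6  1.6] w 0.0454 j [-0.09  0.71  0.8   2.03 -0.78  0.73 -0.57]
heel px [256.3 130.1] tool xyz [ 0.0573 -0.0013 -0.01  ]
```

View pics/w18.png

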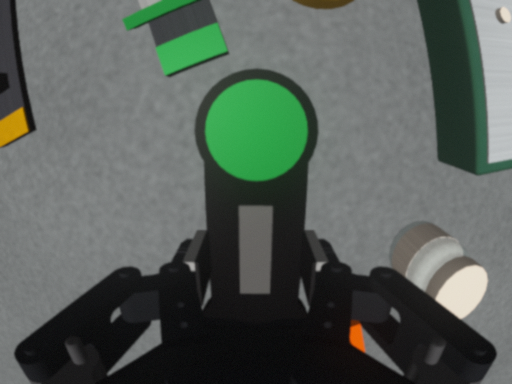

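Held. I'm lifting and turning back through the same long way round.

Emit:
drive_tool(commands="0 0 0 0 0 0.04 0.3;0 0 1.5 0.005 0 0.08 0.3;0 0 3.5 0.01 0 0.11 0.3;0 0 5.5 0.02 0 0.12 0.3;0 0 7.5 0.03 0.005 0.12 0.3;0 0 9.5 0.04 0.01 0.12 0.3;0 0 11.5 0.05 0.01 0.12 0.3;0 0 13.5 0.06 0.015 0.12 0.3;0 0 15.5 0.07 0.015 0.12 0.3;0 0 17.5 0.08 0.02 0.12 0.3")

```text
time: 41.75
ee_pos: [0.5246, -0.1999, 0.2143]
tool_rot: [-0.001, 0.787, 0.617, 0.001]
contact_force: [0.1, -0.6, -1.5]
grip_width: 0.0458
```

```bash
python3 - <<'E'
from h import *
c=cam('wrist');held(c,'green',.006)
to(*tgt('g',.006,.08,.0055))
s=arm.sense();Rc=q2R(s["tool_rot"]);x=-Rc[:,0];psi=np.arctan2(x[1],x[0]);psi=psi if psi<0 else psi-2*np.pi;print(psi)
p1=psi+np.radians(85)
print((R.from_matrix(toolR(p1,0)@Rc.T).as_rotvec()/np.radians(5)).round(2))
E
```

```text
heel px [256.  130.1] tool xyz [ 0.0586 -0.0013 -0.01  ]
t 41.8 pos [ 0.5263 -0.1986  0.2143] rpy-q [-0.001  0.785  0.619  0.002] F [ 1.5  0.8 -1.1] w 0.0461 j [-0.    0.54  0.51  1.72 -0.31  0.97  0.39]
turn [-3.55 -3.17 21.93] shift [ 0.1267  0.0154 -0.0544] dist 0.139 rows>= 11.0
-1.806015347735502
[-5.0e-02 -1.0e-02  1.7e+01]
```

Emit:
drive_tool(commands="0 0 2 0.01 0 0 0.3;0 0 4 0.02 0 0 0.3;0 0 6 0.03 0 0 0.3;0 0 8 0.04 0.005 0 0.3;0 0 10 0.05 0.005 0 0.3;0 0 12 0.06 0.01 0 0.3;0 0 14 0.07 0.01 0 0.3;0 0 16 0.08 0.01 0 0.3;0 0 18 0.09 0.01 0 0.3;0 0 20 0.1 0.01 0 0.3")

```text
time: 43.05
ee_pos: [0.6257, -0.1891, 0.2142]
tool_rot: [-0.003, 0.029, 1.0, 0.0]
contact_force: [-0.3, -0.2, -1.2]
grip_width: 0.0455
```

```bash
python3 - <<'E'
from h import *
c=cam('wrist');held(c,'green',.006)
to(*tgt('g',.006,.06,.0030))
E
```

```text
heel px [255.9 129.7] tool xyz [ 0.0624  0.0007 -0.01  ]
t 43.1 pos [ 0.627  -0.189   0.2141] rpy-q [-0.002  0.027  1.     0.   ] F [ 1.   0.4 -1.7] w 0.0455 j [ 0.25  0.64  0.02  1.43 -0.01  1.08  1.79]
turn [ 0.15 -4.06  2.1 ] shift [ 0.0304  0.0065 -0.0739] dist 0.08 rows>= 3.0
```

Emit:
drive_tool(commands="0 -0.5 0.3 0.003 0 0 0.3;0 -1 0.6 0.006 0.001 -0.005 0.3;0 -1.6 0.9 0.01 0.002 -0.01 0.3;0.1 -2.2 1.2 0.014 0.003 -0.02 0.3;0.1 -2.8 1.5 0.019 0.004 -0.03 0.3;0.1 -3.4 1.8 0.024 0.005 -0.04 0.3;0.15 -4.06 2.1 0.029 0.006 -0.055 0.3;0.15 -4.06 2.1 0.0327 0.0065 -0.073 0.3;0.15 -4.06 2.1 0.0327 0.0065 -0.073 0.3;0.15 -4.06 2.1 0.0327 0.0065 -0.073 0.3")

```text
time: 44.35
ee_pos: [0.6604, -0.1823, 0.1416]
tool_rot: [0.174, -0.064, 0.983, 0.011]
contact_force: [1.0, 0.8, -0.1]
grip_width: 0.0455
```

```bash
python3 - <<'E'
from h import *
c=cam('wrist');save(c,'w19.png');held(c,'green',.006)
to(*tgt('g',.006,.003,.0055))
E
```

```text
heel px [256.1 129.3] tool xyz [ 0.062   0.0009 -0.01  ]
t 44.4 pos [ 0.6606 -0.1824  0.1419] rpy-q [ 0.175 -0.064  0.982  0.011] F [-0.   0.5 -1.7] w 0.0456 j [ 0.4   0.65 -0.16  1.72 -0.09  0.46  2.07]
turn [ 0.    0.02 -0.  ] shift [ 0.0185  0.0027 -0.0544] dist 0.058 rows>= 1.0
```

View pics/w19.png

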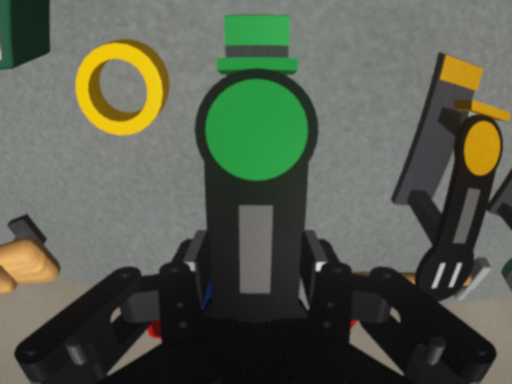

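The green sole lines up with its lip (column 257 against 256). I'm lowering along the normal.

Emit:
drive_tool(commands="0 0 0 0.003 0.0005 -0.009 0.3;0 0 0 0.006 0.001 -0.018 0.3;0 0 0 0.01 0.0015 -0.029 0.3;0 0 0 0.014 0.002 -0.041 0.3;0 0 0 0.017 0.0025 -0.05 0.3;0 0 0 0.0185 0.0027 -0.0544 0.3;0 0 0 0.019 0.0027 -0.056 0.3;0 0 0 0.019 0.0027 -0.056 0.3;0 0 0 0.019 0.0027 -0.056 0.3;0 0 0 0.019 0.0027 -0.056 0.3")

```text
time: 45.65
ee_pos: [0.6798, -0.1798, 0.0862]
tool_rot: [0.175, -0.064, 0.982, 0.011]
contact_force: [-0.5, 0.5, -0.3]
grip_width: 0.0457
```

```bash
python3 - <<'E'
from h import *
st()
c=cam('wrist');save(c,'w20.png',(150,0,360,200),3.5);held(c,'green',.006)
E
```

```text
t 45.65 pos [ 0.6798 -0.1798  0.0862] rpy-q [ 0.175 -0.064  0.982  0.011] F [-0.5  0.5 -0.3] w 0.0457 j [ 0.38  0.75 -0.16  1.71 -0.09  0.37  2.07]
heel px [256.1 129.3] tool xyz [ 0.0617  0.0007 -0.01  ]
```

View pics/w20.png

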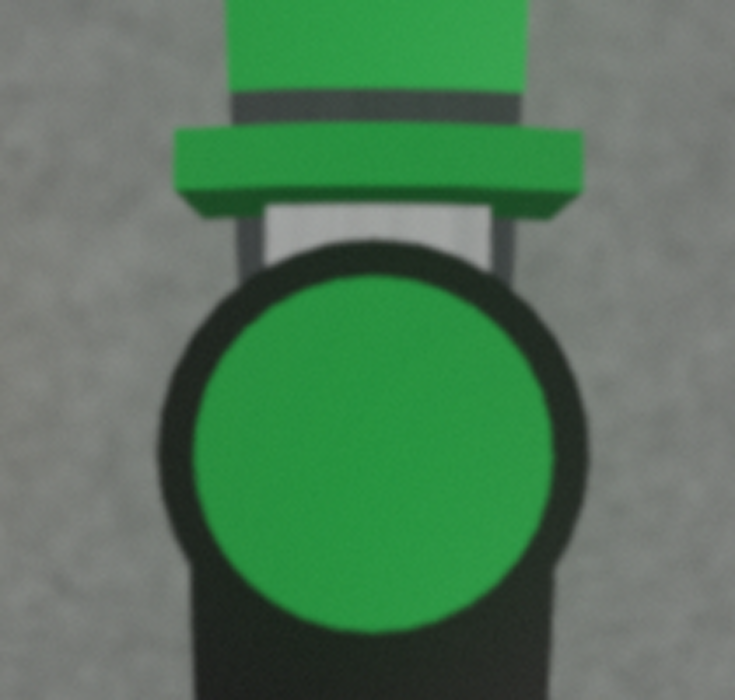

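Emit:
drive_tool(commands="0 0 0 0.0003 0 -0.0008 0.3;0 0 0 0.0005 0 -0.0014 0.3;0 0 0 0.0005 0 -0.0014 0.3;0 0 0 -0.0005 -0.0001 -0.0017 0.3;0 0 0 -0.0015 -0.0002 -0.002 0.3;0 0 0 -0.0025 -0.0004 -0.0024 0.3;0 0 0 -0.0035 -0.0005 -0.0028 0.3;0 0 0 -0.004 -0.0006 -0.003 0.3;0 0 0 -0.004 -0.0006 -0.003 0.3;0 0 0 -0.004 -0.0006 -0.003 0.3")

```text
time: 46.95
ee_pos: [0.6786, -0.1803, 0.0855]
tool_rot: [0.178, -0.065, 0.982, 0.01]
contact_force: [0.2, 1.6, 5.4]
grip_width: 0.0458
```

```bash
python3 - <<'E'
from h import *
st()
c=cam('wrist');save(c,'w21.png',(150,0,360,200),3.5);held(c,'green',.006)
E
```

```text
t 46.95 pos [ 0.6786 -0.1803  0.0855] rpy-q [ 0.178 -0.065  0.982  0.01 ] F [0.2 1.6 5.4] w 0.0458 j [ 0.39  0.74 -0.16  1.72 -0.09  0.35  2.07]
heel px [256.2 129.4] tool xyz [ 0.0617  0.0008 -0.01  ]
```

View pics/w21.png

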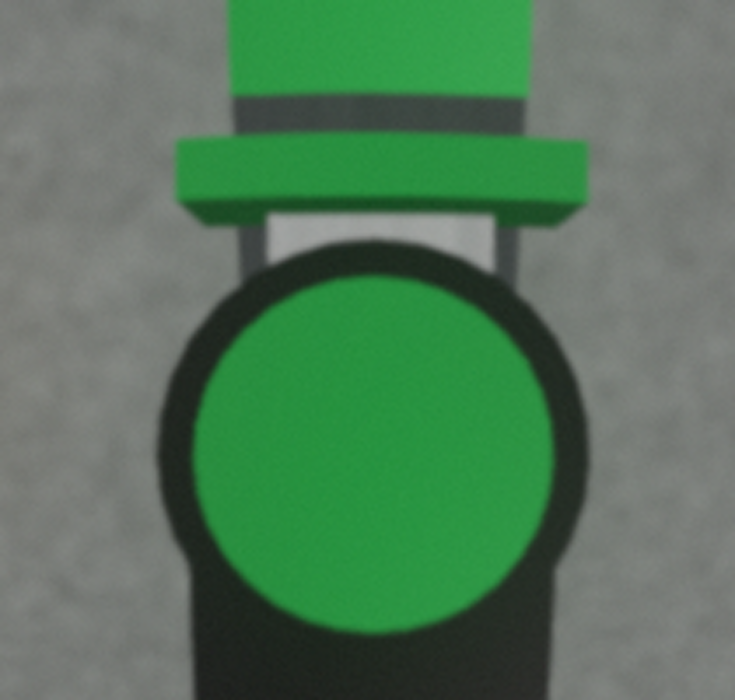

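Emit:
drive_tool(commands="0 0 0 -0.001 0 0 0.3;0 0 0 -0.002 -0.0002 -0.0004 0.3;0 0 0 -0.003 -0.0004 -0.0008 0.3;0 0 0 -0.0037 -0.0005 -0.0012 0.3;0 0 0 -0.0037 -0.0005 -0.0012 0.3;0 0 0 -0.0037 -0.0005 -0.0012 0.3;0 0 0 -0.0037 -0.0005 -0.0012 0.3;0 0 0 -0.0037 -0.0005 -0.0012 0.3;0 0 0 -0.0037 -0.0005 -0.0012 0.3;0 0 0 -0.0037 -0.0005 -0.0012 0.3")

```text
time: 48.25
ee_pos: [0.6746, -0.1808, 0.0841]
tool_rot: [0.178, -0.065, 0.982, 0.01]
contact_force: [-0.1, -0.6, -1.4]
grip_width: 0.0457
```

```bash
python3 - <<'E'
from h import *
st()
c=cam('wrist');save(c,'w22.png',(150,0,360,200),3.5);held(c,'green',.006)
E
```

```text
t 48.25 pos [ 0.6746 -0.1808  0.0841] rpy-q [ 0.178 -0.065  0.982  0.01 ] F [-0.1 -0.6 -1.4] w 0.0457 j [ 0.39  0.74 -0.16  1.73 -0.09  0.34  2.07]
heel px [256.1 129.2] tool xyz [ 0.0618  0.0008 -0.01  ]
```

View pics/w22.png

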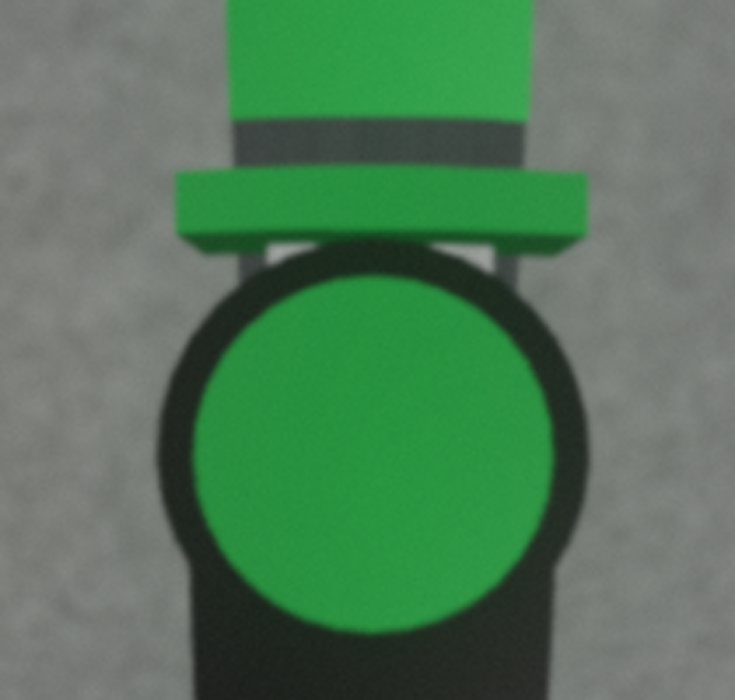

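The heel is about 1 mm from the lip, and the sole is centred and in line. I'm pressing lightly, releasing and retracting.

Emit:
drive_tool(commands="0 0 0 0.0003 0 -0.001 0.3;0 0 0 0.0003 0 -0.001 0.3;0 0 0 0.0003 0 -0.001 0.45;0 0 0 0.0003 0 -0.001 0.6;0 0 0 0 0 0 0.75;0 0 0 0 0 0 0.75;0 0 0 -0.003 -0.0004 0.008 0.75;0 0 0 -0.01 -0.0013 0.028 0.8;0 0 0 -0.02 -0.0026 0.054 0.8;0 0 0 -0.03 -0.004 0.08 0.8")

```text
time: 49.55
ee_pos: [0.6443, -0.1851, 0.1665]
tool_rot: [0.179, -0.065, 0.982, 0.01]
contact_force: [-0.2, -0.6, 0.5]
grip_width: 0.0682
```

```bash
python3 - <<'E'
from h import *
c=cam('wrist');save(c,'w23.png')
st()
T=cam('top');save(T,'t23.png');tray(T)
to([.5045,-.4523,.2],.131,0)
E
```

```text
t 49.6 pos [ 0.6453 -0.1863  0.1707] rpy-q [ 0.181 -0.064  0.981  0.008] F [-1.6 -1.   1.8] w 0.0684 j [ 0.43  0.59 -0.18  1.75 -0.1   0.48  2.08]
tray [0.508 0.445 0.035] yaw -0.175 [np.float64(0.264), np.float64(0.2)]
t 49.65 pos [ 0.6459 -0.1862  0.1694] rpy-q [ 0.181 -0.064  0.981  0.008] F [ 0.  -0.4 -0.1] w 0.068 j [ 0.43  0.59 -0.18  1.75 -0.1   0.47  2.08]
turn [-0.47  4.16  0.  ] shift [-0.1414 -0.2661  0.0306] dist 0.303 rows>= 5.0
```

View pics/w23.png

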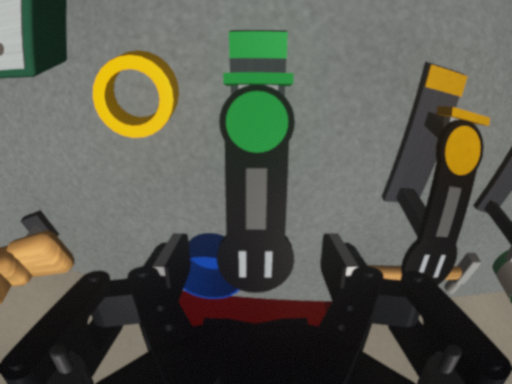

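View pics/t23.png

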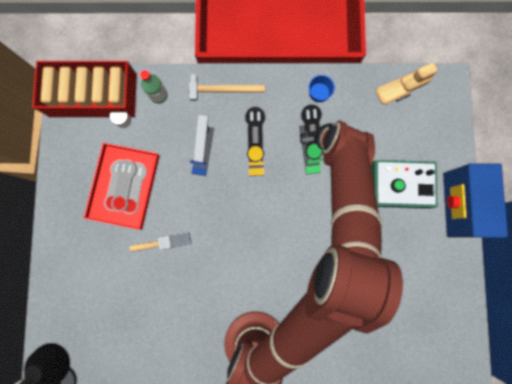

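Both new soles are seated, all three rejects are in the tray and the bystanders haven't moved. I'm moving above the green button with the jaws shut, then re-measuring.

Emit:
drive_tool(commands="0 0 0 -0.01 -0.01 0.02 0.6;0 0.5 0 -0.02 -0.03 0.03 0.4;-0.1 1 0 -0.035 -0.06 0.03 0.2;-0.2 1.6 0 -0.05 -0.095 0.03 0;-0.2 2.2 0 -0.07 -0.13 0.03 0;-0.3 2.8 0 -0.09 -0.165 0.03 0;-0.4 3.4 0 -0.11 -0.2 0.03 0;-0.47 4.1 0 -0.128 -0.235 0.03 0;-0.47 4.16 0 -0.141 -0.266 0.03 0;-0.47 4.16 0 -0.141 -0.266 0.03 0")

```text
time: 50.9
ee_pos: [0.5019, -0.4561, 0.1989]
tool_rot: [-0.001, -0.062, 0.998, -0.001]
contact_force: [-0.3, 0.0, -1.1]
grip_width: 0.0001
```

```bash
python3 - <<'E'
from h import *
c=cam('wrist');save(c,'w24.png')
to([.5045,-.4523,.10],.131,0)
print([(a.round(1),s,plane(c,a,.077)[0].round(4)) for a,s in blobs(c,'green',None,300)[0]])
T=cam('top');S=cam('scene');save(T,'t24.png',(230,90,360,190),6);save(S,'s24.png',(140,180,300,300),5)
for col,tb,sb in(('yellow',(240,140,270,180),(215,200,260,245)),('green',(300,135,330,178),(165,190,195,225))):
    for cc,b in((T,tb),(S,sb)): print(col,cc['n'],[(a.round(1).tolist(),s) for a,s in blobs(cc,col,b,20)[0]])
E
```

```text
t 50.95 pos [ 0.5037 -0.4534  0.199 ] rpy-q [-0.    -0.064  0.998 -0.   ] F [ 0.   0.7 -0.4] w -0.0001 j [ 0.74  0.69 -0.07  1.37  0.05  1.08  2.36]
turn [ 0.   -0.01  0.03] shift [ 0.0008  0.0011 -0.099 ] dist 0.099 rows>= 2.0
[(array([257.5, 190.2]), [241, 174, 34, 33, 893], array([ 0.5044, -0.4535,  0.077 ])), (array([434.1, 242. ]), [419, 233, 31, 19, 458], array([ 0.539 , -0.2493,  0.077 ])), (array([448. , 288.9]), [434, 266, 33, 46, 992], array([ 0.6021, -0.198 ,  0.077 ]))]
yellow top [([255.1, 155.0], [248, 145, 15, 21, 250]), ([255.7, 171.2], [249, 168, 15, 8, 105])]
yellow scene [([233.5, 222.6], [223, 215, 23, 15, 217])]
green top [([313.8, 152.5], [307, 143, 15, 20, 236]), ([312.8, 168.9], [306, 165, 14, 8, 92])]
green scene [([178.2, 204.0], [167, 198, 24, 13, 183])]
```

View pics/w24.png

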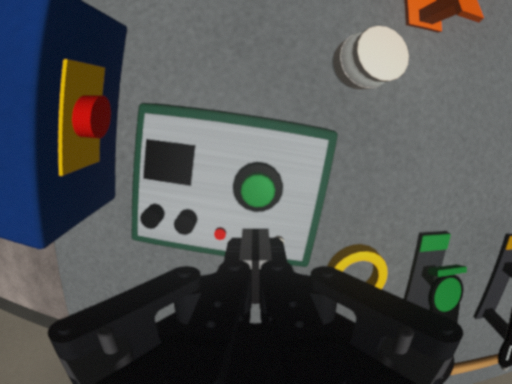

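View pics/t24.png

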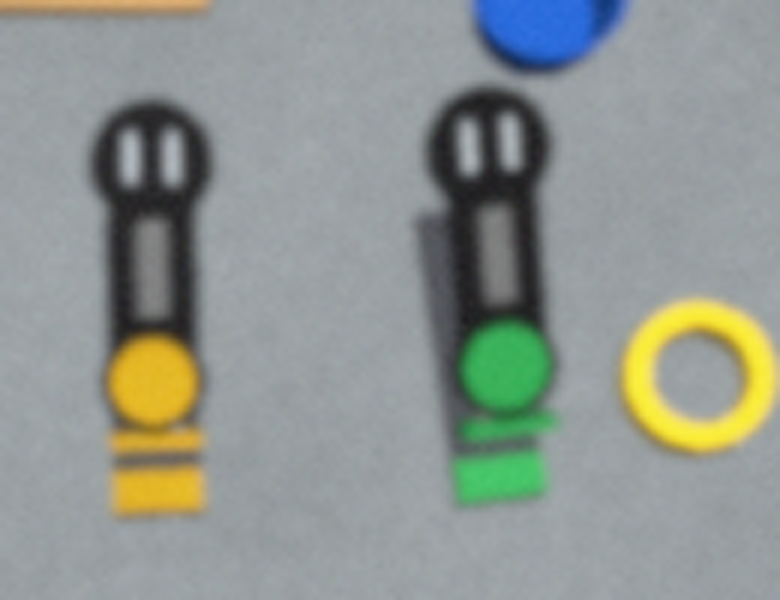

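View pics/s24.png

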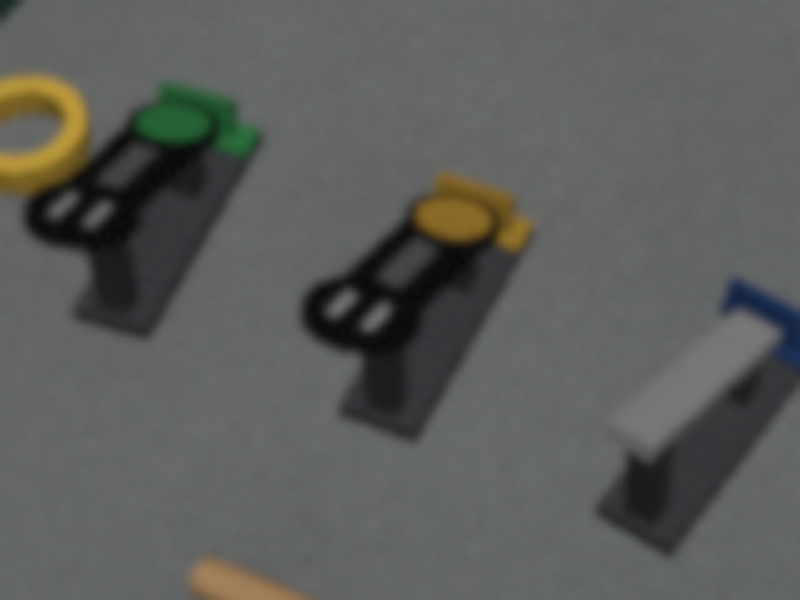

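The placed discs match the rejects' original positions to within a pixel, so all the soles are in place. The green button is the large round one on the panel at (257,190) in the wrist view, and it triangulates to (0.504, -0.453, 0.077). The red e-stop at (92,116) is not it. I'm pressing.

Emit:
drive_tool(commands="0 0 0 0.0005 0.0005 -0.03 0;0 0 0 0.0005 0.0005 -0.06 0;0 0 0 0.0005 0.0005 -0.085 0;0 0 0 0.0005 0.0005 -0.1 0;0 0 0 0.0005 0.0005 -0.108 0;0 0 0 0.0005 0.0005 -0.114 0;0 0 0 0.0005 0.0005 -0.117 0;0 0 0 0.0005 0.0005 -0.119 0;0 0 0 0.0005 0.0005 -0.12 0;0 0 0 0.0005 0.0005 -0.12 0")

```text
time: 52.3
ee_pos: [0.5067, -0.4501, 0.08]
tool_rot: [0.001, -0.066, 0.998, 0.0]
contact_force: [-0.5, 0.3, 3.8]
grip_width: -0.0001
```

Emit:
drive_tool(commands="0 0 0 -0.001 -0.002 -0.002 0;0 0 0 -0.001 -0.002 -0.004 0;0 0 0 -0.001 -0.002 -0.006 0;0 0 0 -0.001 -0.002 -0.008 0;0 0 0 -0.001 -0.002 -0.009 0;0 0 0 -0.001 -0.002 -0.01 0;0 0 0 -0.001 -0.002 -0.01 0;0 0 0 -0.001 -0.002 -0.01 0;0 0 0 -0.001 -0.002 -0.01 0;0 0 0 -0.001 -0.002 -0.01 0")

```text
time: 53.55
ee_pos: [0.5067, -0.4518, 0.0776]
tool_rot: [0.002, -0.066, 0.998, -0.0]
contact_force: [-7.8, 9.6, 34.4]
grip_width: -0.0001
```

```bash
python3 - <<'E'
from h import *
st()
c=cam('wrist');save(c,'w25.png',(180,120,330,260),4)
E
```

```text
t 53.55 pos [ 0.5067 -0.4518  0.0776] rpy-q [ 0.002 -0.066  0.998 -0.   ] F [-7.8  9.6 34.4] w -0.0001 j [ 0.73  0.82 -0.07  1.49  0.06  0.84  2.35]
```

View pics/w25.png

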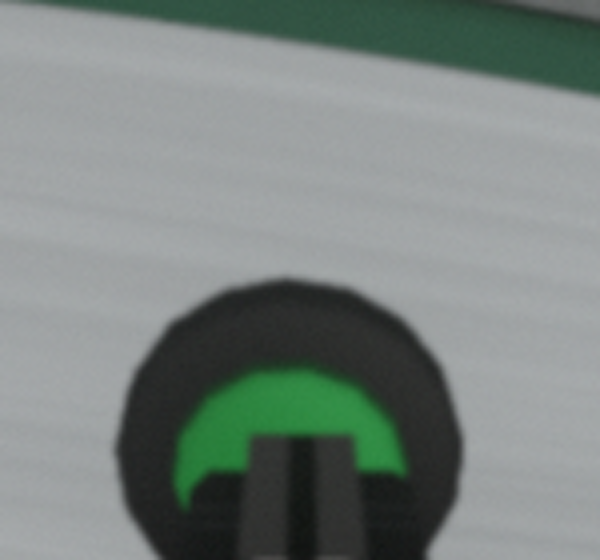

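The reading is 34 N at z = 0.0776, which is a hard stop. I need to know whether that is the button bottoming out or the collar, so I'm backing off in steps and reading the spring force.

Emit:
drive_tool(commands="0 0 0 -0.002 0 0.001 0;0 0 0 -0.002 0 0.003 0;0 0 0 -0.002 0 0.003 0;0 0 0 -0.002 0 0.003 0;0 0 0 -0.002 0 0.003 0;0 0 0 -0.002 0 0.003 0;0 0 0 -0.002 0 0.003 0;0 0 0 -0.002 0 0.003 0;0 0 0 -0.002 0 0.003 0;0 0 0 -0.002 0 0.003 0")

```text
time: 54.85
ee_pos: [0.5044, -0.4522, 0.0806]
tool_rot: [0.002, -0.066, 0.998, -0.0]
contact_force: [2.1, -0.7, 3.2]
grip_width: 0.0001
```

Emit:
drive_tool(commands="0 0 0 0 0 0.001 0;0 0 0 0 0 0.002 0;0 0 0 0 0 0.002 0;0 0 0 0 0 0.002 0;0 0 0 0 0 0.002 0;0 0 0 0 0 0.002 0;0 0 0 0 0 0.002 0;0 0 0 0 0 0.002 0;0 0 0 0 0 0.002 0;0 0 0 0 0 0.002 0")

```text
time: 56.1
ee_pos: [0.504, -0.4519, 0.0824]
tool_rot: [0.002, -0.066, 0.998, 0.0]
contact_force: [-0.4, 0.2, 2.9]
grip_width: -0.0002
```

Emit:
drive_tool(commands="0 0 0 0 0 0.001 0;0 0 0 0 0 0.004 0;0 0 0 0 0 0.004 0;0 0 0 0 0 0.004 0;0 0 0 0 0 0.004 0;0 0 0 0 0 0.004 0;0 0 0 0 0 0.004 0;0 0 0 0 0 0.004 0;0 0 0 0 0 0.004 0;0 0 0 0 0 0.004 0")

```text
time: 57.35
ee_pos: [0.504, -0.4519, 0.0865]
tool_rot: [0.002, -0.066, 0.998, 0.0]
contact_force: [-0.4, 0.2, -0.2]
grip_width: 0.0003
```

The spring shows about 3 N between 0.080 and 0.083 and 0 N at 0.0865, so the stop at 0.0776 was at least 6 mm down. I'll press once more, centred, to be sure, and then retract.

Emit:
drive_tool(commands="0 0 0 0 -0.0005 -0.003 0;0 0 0 0 -0.0005 -0.006 0;0 0 0 0 -0.0005 -0.009 0;0 0 0 0 -0.0005 -0.012 0;0 0 0 0 -0.0005 -0.014 0;0 0 0 0 -0.0005 -0.015 0;0 0 0 0 -0.0005 -0.015 0;0 0 0 0 -0.0005 -0.015 0;0 0 0 0 -0.0005 -0.015 0;0 0 0 0 -0.0005 -0.015 0")

```text
time: 58.6
ee_pos: [0.5043, -0.4526, 0.0778]
tool_rot: [0.002, -0.066, 0.998, -0.001]
contact_force: [-7.4, 6.4, 26.7]
grip_width: -0.0002
```

Emit:
drive_tool(commands="0 0 0 0 0 0.01 0;0 0 0 0 0 0.03 0;0 0 0 0 0 0.06 0;0 0 0 0 0 0.09 0;0 0 0 0 0 0.12 0;0 0 0 -0.03 0 0.12 0;0 0 0 -0.06 0 0.12 0;0 0 0 -0.06 0 0.12 0;0 0 0 -0.06 0 0.12 0;0 0 0 -0.06 0 0.12 0")

```text
time: 59.85
ee_pos: [0.4458, -0.452, 0.1975]
tool_rot: [0.003, -0.067, 0.998, -0.0]
contact_force: [0.0, 0.0, 0.1]
grip_width: 0.0001
```

```bash
python3 - <<'E'
from h import *
st();c=cam('wrist');save(c,'w26.png')
T=cam('top');save(T,'t26.png');tray(T)
E
```

```text
t 59.85 pos [ 0.4458 -0.452   0.1975] rpy-q [ 0.003 -0.067  0.998 -0.   ] F [0.  0.  0.1] w 0.0001 j [ 0.81  0.62 -0.08  1.52  0.05  1.    2.42]
tray [0.507 0.445 0.035] yaw -0.175 [np.float64(0.264), np.float64(0.2)]
```

View pics/t26.png

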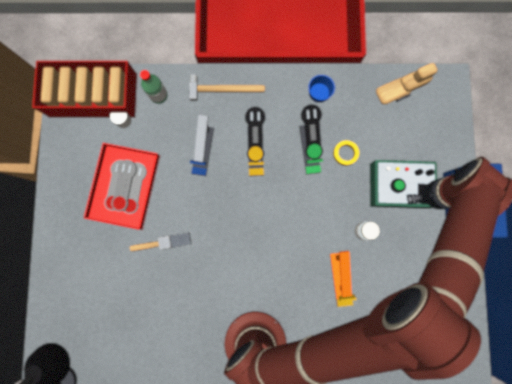

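View pics/w26.png

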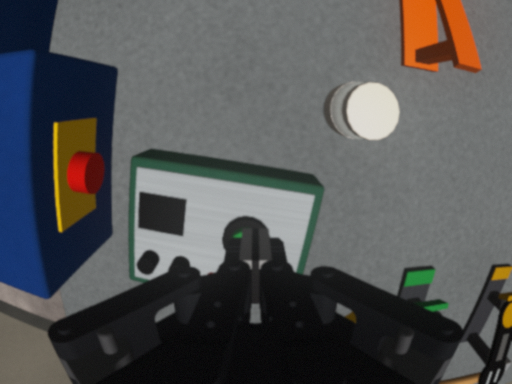

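Everything is in place. One more cheap check on the press depth: find the height where the button first touches.

Emit:
drive_tool(commands="0 0 0 0.03 0 0 0;0 0 0 0.0585 -0.0005 0 0;0 0 0 0.0585 -0.0005 -0.03 0;0 0 0 0.0585 -0.0005 -0.06 0;0 0 0 0.0585 -0.0005 -0.09 0;0 0 0 0.0585 -0.0005 -0.108 0;0 0 0 0.0585 -0.0005 -0.1138 0;0 0 0 0.0585 -0.0005 -0.1138 0;0 0 0 0.0585 -0.0005 -0.1138 0;0 0 0 0.0585 -0.0005 -0.1138 0")

```text
time: 61.2
ee_pos: [0.5044, -0.4532, 0.0846]
tool_rot: [0.003, -0.067, 0.998, -0.001]
contact_force: [0.8, -0.9, 0.3]
grip_width: 0.0001
```

```bash
python3 - <<'E'
from h import *
f=[]
for i in range(8):
    cam('top');s=arm.sense();f.append([s['ee_pos'][2],s['contact_force'][2]])
print(np.mean(f,0))
E
```

```text
[0.08419194 0.76163222]
```

Contact starts at about 0.084, so the presses to 0.0777 went the full 6 mm. I'm retracting and making the final check.

Emit:
drive_tool(commands="0 0 0 0 0 0.01 0;0 0 0 0 0 0.03 0;0 0 0 0 0 0.06 0;0 0 0 0 0 0.09 0;0 0 0 0 0 0.12 0;0 0 0 0 0 0.12 0;0 0 0 0 0 0.12 0;0 0 0 0 0 0.12 0;0 0 0 0 0 0.12 0;0 0 0 0 0 0.12 0")

```text
time: 62.85
ee_pos: [0.504, -0.4528, 0.2034]
tool_rot: [0.003, -0.067, 0.998, -0.001]
contact_force: [-0.5, -0.1, -0.2]
grip_width: -0.0001
```

```bash
python3 - <<'E'
from h import *
st();T=cam('top');save(T,'t27.png',(60,90,460,260),2);tray(T)
S=cam('scene');save(S,'s27.png')
E
```

```text
t 62.85 pos [ 0.504  -0.4528  0.2034] rpy-q [ 0.003 -0.067  0.998 -0.001] F [-0.5 -0.1 -0.2] w -0.0001 j [ 0.74  0.68 -0.07  1.37  0.05  1.08  2.37]
tray [0.507 0.444 0.035] yaw -0.177 [np.float64(0.264), np.float64(0.2)]
```

View pics/t27.png

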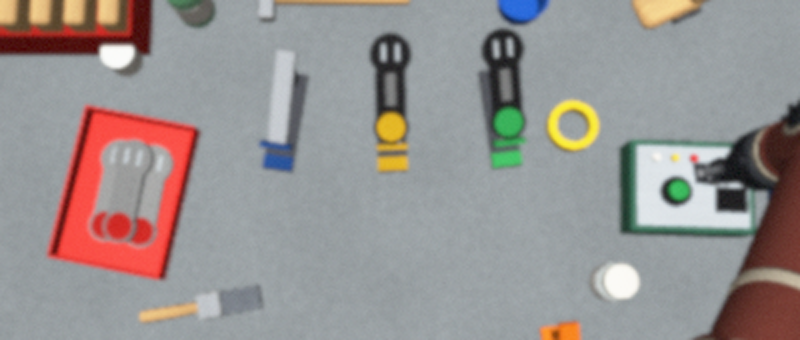

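View pics/s27.png

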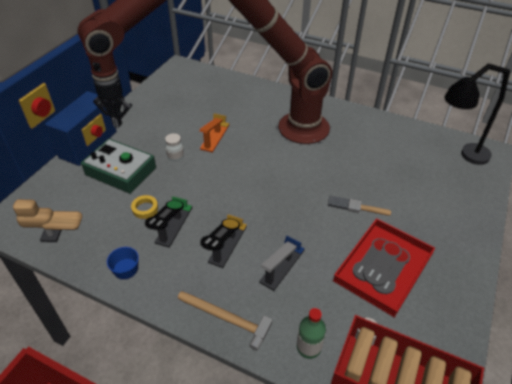

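The yellow and green soles are on their rests, three rejects are in the tray, the bystanders haven't moved and the tool is clear. I'm handing in.

```bash
python3 -c "
from rig import arm
print(arm.sign_off())"
```

```text
the job is handed in; nothing more can be done
None
```

The job is handed in; `sign_off` gave no verdict, so success rests on my own checks below.

- **Rejects:** all three grey rejects (blue, yellow and green rests) are in the red tray, the third lying across the other two.
- **New soles:** there was no blue sole at the start. The yellow and green soles lie on their own rails with the heel about 1 mm from the lip. They are centred to about 1 mm by the wrist view, and their heel discs are within about 1 px of where the rejects' discs had been.
- **Button:** I pressed it twice to a hard stop at z ≈ 0.0777, with contact starting at about 0.084, so roughly 6 mm of travel. A later touch to find that contact height was light (under 1 N). The button was released and the tool clear when I handed in, at about 63 s.
- **Other checks:** the tray and the bystanders had not moved. No sole was dropped and I saw no sign of the grip slackening.
- **Disagreement:** the two-camera estimate of the button top was 0.077, about 7 mm below the 0.084 found by touch. I went by the touch reading.

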